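# Build one kiln tier and set the ware on it

## Robot

A 7-joint arm with a two-finger parallel gripper is mounted at the origin on the work surface. World frame = base frame: x ahead of the robot, y to its left, z up, the work surface at z = 0. Lengths are in m, angles in rad, forces in N, time in s.
With the tool pointing down it reaches from about 0.4 to 0.75 m from the base axis. Payload 19.5 kg.
Tool frame: the origin (TCP) lies midway between the tips of the shut fingers; the grasp point (between the pads) lies 19 mm behind it; x points along the fingers, y is the direction in which the jaws open and shut, and the axes are right-handed (so a half turn about x gives the same grasp; the last joint's range is limited). The gripper opens to 85 mm and grips with 20 to 120 N. Pads are 22 mm wide; open, the fingers measure 114 mm over their backs; the gripper's body (76 mm by 85 mm) begins 54 mm behind the grasp point. The pads swing forward as they close: fully open they stand 13 mm farther back than shut.
Start: joints at [-0.042, 0.707, -0.028, 1.485, 0.022, 0.951, -0.075], TCP at [0.575, 0, 0.231] pointing down, gripper open.
Joint ranges: [-2.71, 2.71], [-0.32, 2.16], [-1.57, 1.52], [0, 2.45], [-1.46, 4.6], [0, 2.02], [-2.83, 2.83]. Speed limits (rad/s): [1.89, 1.89, 2.57, 2.57, 3.01, 3.01, 3.01].

## Interface

Orientations are given as [roll, pitch, yaw] about the fixed x, y, z axes, in that order (R = Rz(yaw) Ry(pitch) Rx(roll)).
In Python, from plant import * gives the robot as it stands.
- The arm moves only by the tool step_arm, never from a script. Its argument "commands" is a list that holds one entry, the list of rows, each a list of 6 numbers: the shift along the tool's x, y, z in m, then the turn, a rotation vector about the tool's x, y, z in degrees. In form: [[[tx, ty, tz, rx, ry, rz], ...]]. A call has 1 to 8 rows; each row shifts and turns the commanded pose from where the row before left it, along the tool's axes as they then stand; what a row does not reach is not made up. A row lasts 1/12 s, in which the tool goes at most 41.7 mm and 7.16 degrees, less where a joint would pass 70% of its speed; a pose out of reach is approached as far as the arm can. A call is refused whole if a number of a shift passes 0.0417 or a number of a turn 7.16, either way. A call with a gripper value outside its range is refused whole. "hand" is the finger opening in m, from 0 to 0.0854, set as the call begins (left out, the last holds). The fingers move at their own pace and stop on an object; the grip force is fixed at half the most. Time passes only in rows, so rows that do not move let the fingers close. It gives the time, the measured TCP pose, the force and the opening at its end, in the units of the state.
- get_state(): the state, without advancing time (a new reading comes with each control period).
- snapshot(name): name is "scene" or "side" or "wrist"; returns (picture, depth): 384x512x3 uint8, blue, green, red; 384x512 float32, m along the optical axis (not along the pixel's ray), 0 where there is no reading.
- calibration(name): a dict with "fov_y" (degrees; the focal length in pixels is half the picture's height over the tangent of half this angle, whatever the lens; pixels are square), "cx", "cy" (the principal point, pixels), "position" and "orientation" of the camera in the world; the wrist camera has in their place "hand_eye" (4x4, takes a point from camera to tool coordinates, whose origin is the TCP and whose axes are the tool frame's). Camera axes: x right, y down, z forward; pixel columns grow to the right and rows downward; lengths in m; the calibration is good to about 2 mm. The wrist camera is an equidistant fisheye: a pixel r from the principal point sees the ray r / f radians off the axis. A picture is of the moment at which its call begins: read the wrist's pose just before it. calibration takes no time and is no camera call.
- job_done(): hands the job in, once; it reports no verdict.
The state is a dict: "clock": time; "q": joint angles; "qd": joint speeds; "effort": joint torques, N m; "tcp_pos": TCP position; "eef_rot": TCP orientation; "wrist_force": force on the tool from outside, world axes, zero at the start; "ft_torque": the same for the moment, N m; "gripper_width": finger opening in m.
Only numpy, scipy, OpenCV 4.12 (cv2) and the standard library are available. Lean on these libraries where they do the work, as an engineer would, in place of code of your own. Each camera call takes 0.05 s, during which the arm holds its last target.

## Task

Build a tier on the pale kiln shelf: stand the square prop centred on the square tile and the round prop centred on the round tile, then lay the long narrow batt level across both props, centred over the shelf and in line with it. Last, stand the tumbler on the batt directly above the round prop and the ramekin on the batt directly above the square prop, both upright with the mouth up. Leave the small stub and the handled mug where they are.

Things in the scene. Friction and masses are not known exactly. Their poses are not given: they have to be found in the camera images.
- kiln_shelf: Fixed pale rectangular kiln shelf lying on the table, 120 (its x) x 300 (its y, the long way) x 15 mm high. Origin: centre of its underside, z up. The two tiles lie on its top, 95 mm either side of its middle along its y; which tile is at which end varies.
- square_tile: Square tan tile 56 x 56 x 6 mm, fixed on top of the kiln shelf, flat, sides parallel to the shelf's. Origin: centre of its underside (15 mm above the table); its top is 21 mm above the table.
- round_tile: Round tan tile, diameter 56 mm, 6 mm thick, fixed on top of the kiln shelf, flat. Origin: centre of its underside (15 mm above the table); its top is 21 mm above the table.
- square_prop: Loose square tan post 40 x 40 x 60 mm high with a dark round hole in the middle of its top (a mark only), about 0.18 kg, standing on the table. Origin: centre of its underside, z up, x and y square to its sides.
- round_prop: Loose round tan post, diameter 40 mm, 60 mm high, with a dark round hole in the middle of its top (a mark only), about 0.15 kg, standing on the table. Origin: centre of its underside, z up.
- batt: Loose flat tan bar, 60 (its x) x 260 (its y, the long way) x 14 mm thick, about 0.42 kg, lying on the table on the far side of the kiln shelf. Origin: centre of its underside, z up. Both faces and both ends are alike.
- tumbler: Brown bisque-clay tumbler without handle, straight sided, diameter 56 mm, 95 mm high, wall 5 mm, floor 6 mm, about 0.19 kg, standing mouth up on the table. Origin: centre of its underside, z up.
- ramekin: Brown bisque-clay ramekin (squat straight-sided dish), diameter 68 mm, 45 mm high, wall 5 mm, floor 6 mm, about 0.16 kg, standing mouth up on the table. Origin: centre of its underside, z up.
- stub: Bystander: small tan square stub 26 x 26 x 30 mm high, loose among the other things. Origin: centre of its underside. Not to be used.
- mug: Bystander: brown mug, diameter 82 mm, 95 mm high, with a handle, loose to the right of the other things. Origin: centre of its underside, handle to its +y. Not to be used.
Things that resemble listed ones, but are neither listed nor needed, are in the scene too. What is shaped like the round_prop but purple is not meant.

How it is judged:
By the outcome, as a careful person would: the job done as asked, in the order asked, and still so for the second after the job is handed in, with the robot touching nothing.
It also fails if it takes over 128 s, if anything falls off the work surface, if the arm or the gripper's body presses on something with over 40 N, if the wrist force passes 120 N, or if a joint passes its speed limit or range.

## Working session

There is one attempt and no reset: what is moved stays moved. The work goes in short steps, Python scripts to look and compute and a tool call to move; the robot and the scene stay as the last step left them, time stands still between calls to the robot, and variables do not carry over. Pictures are saved under pics/ and viewed, and the job is handed in when it is done.

Besides the shell and the picture viewer there is one more tool, called after "Call:" in YAML: its name, and indented under it one key for each argument. step_arm: Moves the arm, as the interface text tells. Its arguments: {"type":"object","properties":{"commands":{"type":"array","items":{"type":"array","items":{"type":"array","items":{"type":"number"}}}},"hand":{"type":"number"}},"required":["commands"]}

```bash
ls; mkdir -p pics; python3 - <<'E'
from plant import *
import cv2,numpy as np
s=get_state();print(s)
for n in("scene","side","wrist"):
    c=calibration(n);print(n,c)
    p,d=snapshot(n);cv2.imwrite(f"pics/{n}0.png",p);np.save(f"pics/{n}0.npy",d)
E
```

```text
pics
{'clock': 0.0, 'q': array([-0.04170064,  0.70702788, -0.02764722,  1.48500758,  0.0220224 ,
        0.95091239, -0.07550718]), 'qd': array([-0.00037348, -0.00028637, -0.00224185, -0.00046666,  0.00148381,
        0.00062757, -0.00144655]), 'effort': array([-3.35119905e-03, -8.83210659e+01,  1.23306759e+00, -2.36173260e+01,
        1.66974653e-02,  6.38553465e-03, -2.14882397e-05]), 'tcp_pos': array([5.74732371e-01, 8.10881738e-06, 2.30868315e-01]), 'eef_rot': array([-1.53957864,  1.56974423, -3.11034523]), 'wrist_force': array([ 0.34867397, -0.14963399,  0.4418503 ]), 'ft_torque': array([ 0.05872731,  0.0113387 , -0.01618119]), 'gripper_width': 0.0853995433727712}
scene {'fov_y': 56.43161780477341, 'cx': 255.39021369077767, 'cy': 188.52463863124544, 'position': array([ 1.17231046, -0.13888304,  0.76048248]), 'orientation': array([-2.39869782, -0.00811014,  1.40688275])}
side {'fov_y': 44.14050404799707, 'cx': 260.1450054430168, 'cy': 195.9927882766672, 'position': array([0.12209257, 0.7254104 , 0.93315219]), 'orientation': array([-2.38045326, -0.00290739, -2.63476906])}
wrist {'fov_y': 65.70646984690485, 'cx': 253.2918718753703, 'cy': 187.2999847311687, 'hand_eye': array([[ 1.27673377e-04, -3.01056601e-01,  9.53606264e-01,
        -1.43009400e-01],
       [ 9.99999986e-01, -6.17896800e-05, -1.53391994e-04,
        -3.08930626e-04],
       [ 1.05102698e-04,  9.53606270e-01,  3.01056589e-01,
        -7.69033094e-02],
       [ 0.00000000e+00,  0.00000000e+00,  0.00000000e+00,
         1.00000000e+00]])}
```

View pics/scene0.png

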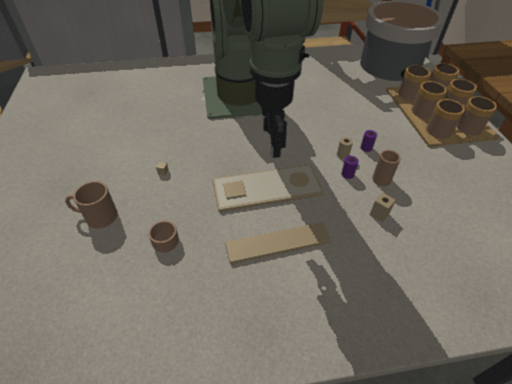

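View pics/side0.png

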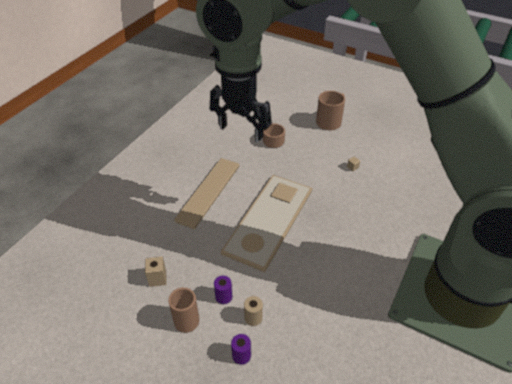

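View pics/wrist0.png

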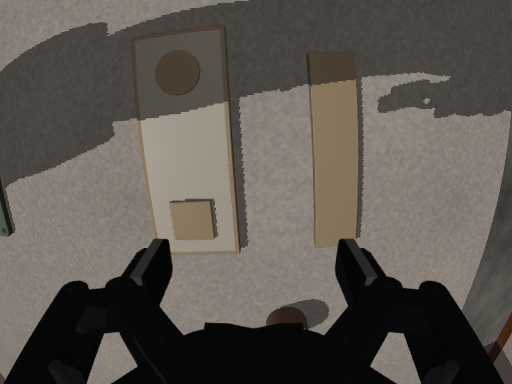

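The scene view shows the square tile at the −y end (234,189), the round tile at the +y end (300,180) and the batt at (278,242). The square prop is at (382,207), the round prop at (345,148), the tumbler at (386,168) and the ramekin at (164,236). The purple posts, mug and stub are to be left alone.

```bash
cat > h.py <<'E'
from plant import *
import cv2,numpy as np
from scipy.spatial.transform import Rotation as R
from scipy.optimize import least_squares
def cam(n,st=None):
    c=calibration(n); f=192/np.tan(np.radians(c['fov_y']/2))
    if n=='wrist':
        T=np.eye(4);T[:3,:3]=R.from_euler('xyz',st['eef_rot']).as_matrix();T[:3,3]=st['tcp_pos'];T=T@c['hand_eye']
        return T[:3,:3],T[:3,3],f,c['cx'],c['cy'],True
    return R.from_euler('xyz',c['orientation']).as_matrix(),c['position'],f,c['cx'],c['cy'],False
def rays(C,uv):
    Rm,p,f,cx,cy,fe=C; uv=np.asarray(uv,float).reshape(-1,2)
    x=(uv[:,0]-cx)/f;y=(uv[:,1]-cy)/f
    if fe:
        r=np.hypot(x,y)+1e-12; d=np.c_[np.sin(r)*x/r,np.sin(r)*y/r,np.cos(r)]
    else: d=np.c_[x,y,np.ones_like(x)]
    return d@Rm.T
def plane(C,uv,z):
    d=rays(C,uv);return (C[1]+d*((z-C[1][2])/d[:,2])[:,None])[:,:2]
def cloud(C,depth):
    v,u=np.mgrid[0:384,0:512]
    d=rays(C,np.c_[u.ravel(),v.ravel()]); zc=d@C[0][:,2]
    return (C[1]+d*(depth.ravel()/zc)[:,None]).reshape(384,512,3)
def circ(P,r=None):
    c0=P.mean(0)
    if r is None:
        s=least_squares(lambda a:np.hypot(*(P-a[:2]).T)-a[2],[*c0,.03],loss='soft_l1',f_scale=.001);return s.x
    return least_squares(lambda a:np.hypot(*(P-a[:2]).T)-r,c0,loss='soft_l1',f_scale=.001).x
E
python3 - <<'E'
from h import *
for n in('scene','side'):
    C=cam(n);d=np.load(f'pics/{n}0.npy');p=cv2.imread(f'pics/{n}0.png');X=cloud(C,d)
    np.save(f'pics/{n}X.npy',X)
    m=(d>0)&(X[...,0]>.3)&(X[...,0]<.95)&(abs(X[...,1])<.5)&(X[...,2]<.12)
    t=m&(X[...,2]>.006)
    if n=='side':t[:150,190:290]=0
    k,l,st,ce=cv2.connectedComponentsWithStats(t.astype(np.uint8))
    for i in range(1,k):
        if st[i,4]<25:continue
        q=X[l==i];zt=np.percentile(q[:,2],95);top=q[q[:,2]>zt-.006]
        print(n,ce[i].round(),st[i,4],'xy',q.mean(0).round(3),'top',top.mean(0).round(3),p[l==i].mean(0).round())
E
python3 - <<'E'
import cv2
p=cv2.imread('pics/scene0.png');cv2.imwrite('pics/sc_z.png',cv2.resize(p[120:270,140:410],None,fx=2.96,fy=2.96,interpolation=cv2.INTER_CUBIC))
p=cv2.imread('pics/side0.png');cv2.imwrite('pics/si_z.png',cv2.resize(p[80:380,130:390],None,fx=2,fy=2,interpolation=cv2.INTER_CUBIC))
E
```

```text
scene [368. 140.] 249 xy [0.373 0.358 0.041] top [0.366 0.362 0.06 ] [70. 36. 60.]
scene [347. 157.] 538 xy [0.439 0.265 0.042] top [0.433 0.269 0.059] [70. 59. 77.]
scene [386. 167.] 682 xy [0.516 0.349 0.062] top [0.509 0.354 0.093] [53. 64. 79.]
scene [162. 168.] 119 xy [ 0.379 -0.282  0.023] top [ 0.376 -0.282  0.03 ] [ 84. 103. 114.]
scene [266. 187.] 3365 xy [0.496 0.01  0.015] top [0.492 0.007 0.018] [109. 126. 133.]
scene [ 95. 203.] 1474 xy [ 0.526 -0.441  0.061] top [ 0.521 -0.443  0.094] [51. 63. 77.]
scene [382. 206.] 432 xy [0.637 0.291 0.044] top [0.632 0.296 0.059] [69. 87. 97.]
scene [164. 236.] 661 xy [ 0.63  -0.274  0.027] top [ 0.631 -0.274  0.044] [56. 69. 84.]
scene [277. 242.] 2213 xy [0.683 0.003 0.013] top [0.682 0.003 0.014] [ 96. 121. 135.]
side [330. 109.] 943 xy [ 0.515 -0.433  0.061] top [ 0.519 -0.443  0.094] [ 66.  79. 100.]
side [207. 193.] 1639 xy [0.677 0.015 0.014] top [0.678 0.013 0.015] [107. 132. 151.]
side [354. 162.] 127 xy [ 0.373 -0.28   0.023] top [ 0.373 -0.282  0.03 ] [101. 123. 139.]
side [267. 222.] 4262 xy [0.485 0.027 0.016] top [0.487 0.022 0.019] [123. 137. 147.]
side [156. 270.] 557 xy [0.624 0.302 0.046] top [0.629 0.297 0.06 ] [ 96. 118. 134.]
side [223. 288.] 452 xy [0.466 0.268 0.046] top [0.47  0.263 0.06 ] [96. 41. 78.]
side [184. 309.] 1089 xy [0.504 0.357 0.062] top [0.506 0.354 0.094] [ 72.  87. 111.]
side [253. 310.] 476 xy [0.382 0.282 0.047] top [0.385 0.276 0.06 ] [ 93. 113. 129.]
side [241. 348.] 526 xy [0.361 0.367 0.048] top [0.364 0.363 0.06 ] [97. 42. 79.]
```

View pics/sc_z.png

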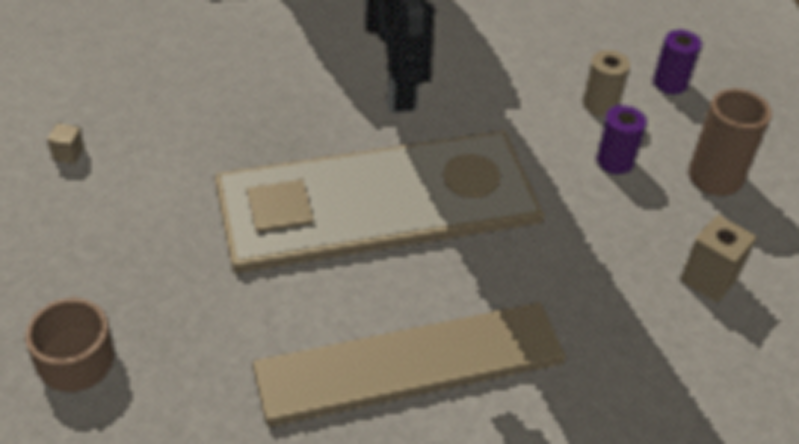

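View pics/si_z.png

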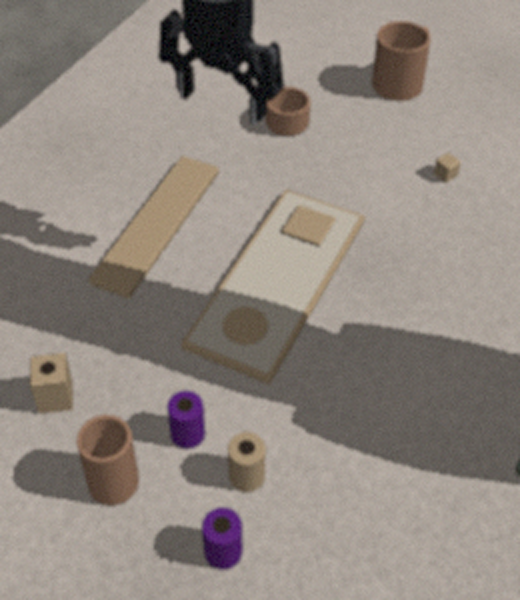

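```bash
cat > m.py <<'E'
from h import *
def blob(p,uv,rad,cond):
    u,v=uv;m=np.zeros(p.shape[:2],np.uint8)
    y0,x0=max(v-rad,0),max(u-rad,0);sub=p[y0:v+rad,x0:u+rad].astype(int);m[y0:v+rad,x0:u+rad]=cond(sub)
    return m
E
python3 - <<'E'
from m import *
st=get_state()
# holes: subpixel weighted darkness
def hole(n,uv,r=5):
    p=cv2.cvtColor(cv2.imread(f'pics/{n}0.png'),cv2.COLOR_BGR2GRAY).astype(float)
    u,v=uv;s=p[v-r:v+r+1,u-r:u+r+1]; 
    return s.astype(int)
import itertools
for n,name,uv in [('scene','sq',(385,200)),('scene','rd',(346,141)),('side','sq',(154,264)),('side','rd',(253,303))]:
    s=hole(n,uv,6);u,v=uv
    lo=s.min();hi=np.percentile(s,60);m=(s<(lo+hi)/2).astype(np.uint8)
    k,l,stt,ce=cv2.connectedComponentsWithStats(m,connectivity=4)
    i=l[6,6] or 1+np.argmin(np.hypot(*(ce[1:]-6).T))
    w=np.where(l==i,hi-s,0);vv,uu=np.mgrid[-6:7,-6:7]
    c=(u+(w*uu).sum()/w.sum(),v+(w*vv).sum()/w.sum())
    print(n,name,np.round(c,2),stt[i],plane(cam(n),c,.06).round(4))
# rims & tops from the depth cloud: pixels within band of top, project onto plane
for n in('scene','side'):
    X=np.load(f'pics/{n}X.npy');C=cam(n)
    for name,xy,h,r in [('tumbler',(.507,.354),.095,.028),('ramekin',(.631,-.274),.045,.034)]:
        m=(np.hypot(X[...,0]-xy[0],X[...,1]-xy[1])<r+.015)&(X[...,2]>h-.007)
        v,u=np.nonzero(m)
        if len(u)<20: print(n,name,len(u));continue
        hull=cv2.convexHull(np.c_[u,v].astype(np.int32))[:,0].astype(float)
        P=plane(C,hull,h);print(n,name,circ(P).round(4),circ(P,r).round(4),len(u))
    for name,xy,h in [('sq',(.632,.296),.06),('rd',(.385,.276),.06)]:
        m=(np.hypot(X[...,0]-xy[0],X[...,1]-xy[1])<.04)&(X[...,2]>h-.006)
        v,u=np.nonzero(m);P=plane(C,np.c_[u,v],h).astype(np.float32)
        print(n,name,P.mean(0).round(4),cv2.minAreaRect(P*1000))
    for name,m,h in [('shelf',(abs(X[...,0]-.49)<.12)&(abs(X[...,1])<.2)&(X[...,2]>.009)&(X[...,2]<.03),.015),('batt',(abs(X[...,0]-.68)<.07)&(abs(X[...,1])<.2)&(X[...,2]>.008)&(X[...,2]<.03),.014)]:
        v,u=np.nonzero(m);P=plane(C,np.c_[u,v],h).astype(np.float32);print(n,name,cv2.minAreaRect(P*1000))
# wrist
C=cam('wrist',st);p=cv2.imread('pics/wrist0.png')
print(plane(C,[(133,40),(223,28),(239,251),(156,253),(178,72),(192,220),(308,53),(355,53),(355,245),(316,246)],.015).round(4))
E
```

```text
scene sq [385.02 199.59] [ 3  4  7  5 21] [[0.6294 0.2976]]
scene rd [346.17 140.32] [ 4  4  5  4 14] [[0.3851 0.2771]]
side sq [153.27 263.64] [ 2  3  7  6 33] [[0.631  0.2967]]
side rd [252.82 303.28] [ 2  3  8  7 42] [[0.3864 0.2758]]
scene tumbler [0.5104 0.3524 0.029 ] [0.5106 0.352 ] 130
scene ramekin [ 0.6312 -0.2731  0.0345] [ 0.6312 -0.2731] 203
scene sq [0.6324 0.2959] ((632.1388549804688, 295.5390930175781), (40.434906005859375, 44.53498840332031), 38.20722198486328)
scene rd [0.389  0.2752] ((389.81951904296875, 274.9701232910156), (36.14850997924805, 44.37028503417969), 71.5086669921875)
scene shelf ((492.0436096191406, 13.447708129882812), (124.16748809814453, 298.8550109863281), 2.990067481994629)
scene batt ((682.422607421875, 5.8962554931640625), (63.89131164550781, 259.40228271484375), 4.874195098876953)
side tumbler [0.5059 0.3547 0.0287] [0.5062 0.3546] 237
side ramekin [ 0.627  -0.2718  0.0357] [ 0.6254 -0.2715] 109
side sq [0.6287 0.2971] ((628.0076293945312, 298.186767578125), (40.15778732299805, 46.357112884521484), 37.089290618896484)
side rd [0.3852 0.2767] ((385.426513671875, 276.6091003417969), (38.58012008666992, 40.953189849853516), 5.13632345199585)
side shelf ((487.06683349609375, 15.534225463867188), (121.21417999267578, 305.1192932128906), 2.9013941287994385)
side batt ((677.5034790039062, 6.3721466064453125), (64.1763916015625, 264.8796691894531), 4.7951226234436035)
[[ 0.4244  0.1561]
 [ 0.5384  0.1616]
 [ 0.5545 -0.1287]
 [ 0.4339 -0.1359]
 [ 0.4835  0.1094]
 [ 0.4923 -0.0823]
 [ 0.6395  0.1315]
 [ 0.6989  0.1361]
 [ 0.7195 -0.1227]
 [ 0.6615 -0.122 ]]
```

```bash
cat > g.py <<'E'
from h import *
import sys
np.set_printoptions(suppress=True,precision=4)
def report():
    s=get_state();M=R.from_euler('xyz',s['eef_rot']).as_matrix()
    print('t',round(s['clock'],2),'pos',s['tcp_pos'].round(4),'F',s['wrist_force'].round(1),'w',round(s['gripper_width'],4));return s,M
def goto(x,y,z,yaw):
    """yaw: angle of tool y axis (jaw) in world xy. prints turn rotvec (tool,deg) then shift in tool axes after the turn"""
    s,M=report();a=np.radians(yaw)
    Y=np.array([np.cos(a),np.sin(a),0]);Xx=np.array([0,0,-1.]);T=np.c_[Xx,Y,np.cross(Xx,Y)]
    print('turn',np.degrees(R.from_matrix(M.T@T).as_rotvec()).round(2))
    d=np.array([x,y,z])-s['tcp_pos'];print('shift mm',(T.T@d*1000).round(1),'yaw now',np.degrees(np.arctan2(M[1,1],M[0,1])).round(2))
if __name__=='__main__':goto(*map(float,sys.argv[1:5]))
E
python3 -c "
from g import *
s,M=report();print(M);print(cam('wrist',s)[:2])"
python3 g.py .3855 .2765 .2 35
```

```text
t 0.15 pos [0.5748 0.     0.231 ] F [-0.3  1.  -0.7] w 0.0853
[[-0.0008  1.      0.0001]
 [-0.      0.0001 -1.    ]
 [-1.     -0.0008  0.    ]]
(array([[ 1.    ,  0.0002, -0.0009],
       [-0.    , -0.9536, -0.3011],
       [-0.0009,  0.3011, -0.9536]]), array([0.5746, 0.0769, 0.374 ]))
t 0.15 pos [0.5748 0.     0.231 ] F [-0.3  1.  -0.7] w 0.0853
turn [-35.    -0.01   0.04]
shift mm [  31.     3.5 -335.1] yaw now 0.0
```

```bash
python3 - <<'E'
from g import *
s=get_state();C=cam('wrist',s);p=cv2.imread('pics/wrist0.png')
hsv=cv2.cvtColor(p,cv2.COLOR_BGR2HSV);S=hsv[...,1].astype(int);V=hsv[...,2]
for uv in[(178,72),(192,220),(160,140),(150,50),(335,150),(335,65),(270,150),(205,100)]:print(uv,hsv[uv[1],uv[0]])
# edge-based: ratio b/r is lighting independent
r=p[...,0].astype(float)/(p[...,2]+1);g=(r*255).clip(0,255).astype(np.uint8);cv2.imwrite('pics/ratio.png',cv2.resize(cv2.medianBlur(g,3)[0:300,100:400],None,fx=2,fy=2))
E
```

```text
(178, 72) [18 81 72]
(192, 220) [ 17  83 136]
(160, 140) [ 19  34 163]
(150, 50) [22 34 82]
(335, 150) [ 17  80 134]
(335, 65) [16 84 73]
(270, 150) [ 15  30 138]
(205, 100) [18 36 84]
```

View pics/ratio.png

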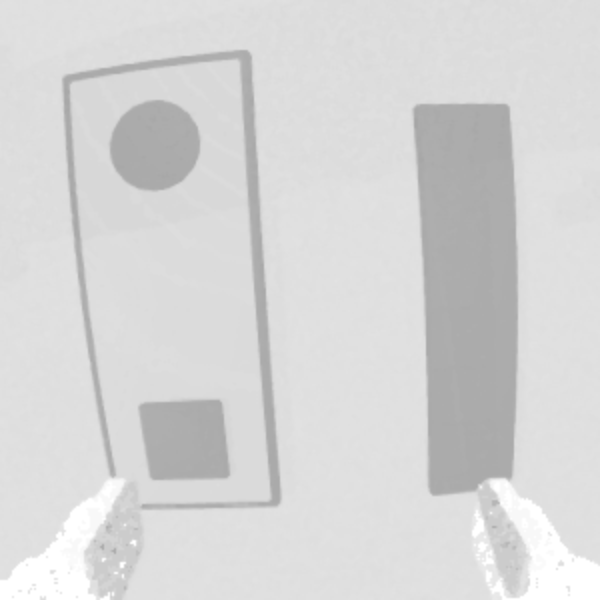

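The ratio image separates the tiles cleanly, with the round one at about (178,72) and the square one at about (192,220) in wrist pixels. The batt shows clearly at about (333,150).

```bash
cat >> g.py <<'E'
def tan(p):
    r=p[...,0].astype(float)/(p[...,2]+1);return ((r<.78)&(p.max(2)>35)).astype(np.uint8)
def comp(m,uv):
    k,l,st,ce=cv2.connectedComponentsWithStats(m,connectivity=4);i=l[uv[1],uv[0]];return (l==i).astype(np.uint8)*(i>0)
def cont(m):
    c,_=cv2.findContours(m,cv2.RETR_EXTERNAL,cv2.CHAIN_APPROX_NONE);return max(c,key=len)[:,0].astype(float)
def cen(m,C,z):
    v,u=np.nonzero(m);P=plane(C,np.c_[u,v],z).astype(np.float32)
    # area-weighted centroid via projected contour moments
    c=plane(C,cont(m),z).astype(np.float32)*1000;M=cv2.moments(c.reshape(-1,1,2));return np.array([M['m10'],M['m01']])/M['m00'],cv2.minAreaRect(c)
E
sed -i '/__main__/d' g.py; echo "if __name__=='__main__':goto(*map(float,sys.argv[1:5]))" >> g.py
python3 - <<'E'
from g import *
s=get_state();C=cam('wrist',s);p=cv2.imread('pics/wrist0.png');m=tan(p)
for n,uv,z in[('round',(178,72),.021),('square',(192,220),.021),('batt',(335,150),.014)]:print(n,*cen(comp(m,uv),C,z))
for n in('scene','side'):
  p=cv2.imread(f'pics/{n}0.png');m=tan(p);C=cam(n)
  for nm,uv,z in[('round',(300,180) if n=='scene' else (252,243),.021),('square',(234,189) if n=='scene' else(285,192),.021)]:
    k=comp(m,uv);print(n,nm,k.sum(),*cen(k,C,z))
E
```

```text
round [483.3409 108.6748] ((483.26336669921875, 108.62325286865234), (55.35768127441406, 54.689998626708984), 89.07984924316406)
square [493.4623 -79.9356] ((493.35906982421875, -79.95045471191406), (56.2657470703125, 56.516170501708984), 2.823134422302246)
batt [677.9499   8.3782] ((678.3657836914062, 6.3733673095703125), (61.78867721557617, 258.7298583984375), 4.931584358215332)
scene round 226 [485.4874 107.6047] ((485.75457763671875, 108.16215515136719), (51.915340423583984, 57.19249725341797), 76.86306762695312)
scene square 298 [495.6747 -80.9052] ((495.85650634765625, -81.0389404296875), (57.92878341674805, 54.6253547668457), 3.1508827209472656)
side round 325 [482.6291 109.9814] ((483.00390625, 109.79193878173828), (53.7353515625, 54.907352447509766), 61.039485931396484)
side square 315 [492.902 -78.836] ((493.2206726074219, -78.86792755126953), (56.4259033203125, 57.05331039428711), 4.27236795425415)
```

Call:
step_arm:
  commands:
    - [[0, 0, 0, -7, 0, 0], [0, 0, 0, -7, 0, 0], [0, 0, 0, -7, 0, 0], [0, 0, 0, -7, 0, 0], [0, 0, 0, -7, 0, 0], [0, 0, -0.03, 0, 0, 0], [0, 0, -0.03, 0, 0, 0], [0, 0, -0.03, 0, 0, 0]]
  hand: 0.07

```text
clock: 0.82
tcp_pos: [0.5224, 0.0743, 0.231]
eef_rot: [-2.436, 1.57, 2.886]
wrist_force: [0.7, 1.3, -0.6]
gripper_width: 0.07
```

Call:
step_arm:
  commands:
    - [[0, 0, -0.03, 0, 0, 0], [0, 0, -0.03, 0, 0, 0], [0, 0, -0.03, 0, 0, 0], [0, 0, -0.03, 0, 0, 0], [0, 0, -0.03, 0, 0, 0], [0, 0, -0.02, 0, 0, 0], [0, 0, 0, 0, 0, 0], [0, 0, 0, 0, 0, 0]]

```text
clock: 1.48
tcp_pos: [0.4255, 0.2135, 0.2313]
eef_rot: [-1.569, 1.571, -2.527]
wrist_force: [1.2, -1.5, 0.5]
gripper_width: 0.0701
```

```bash
python3 - <<'E'
from g import *
s,M=report();p,d=snapshot('wrist');cv2.imwrite('pics/w1.png',p);print(s['eef_rot'],M[:,1])
E
```

```text
t 1.48 pos [0.4255 0.2135 0.2313] F [ 1.2 -1.5  0.5] w 0.0701
[-1.5687  1.5706 -2.5269] [ 0.8182  0.575  -0.0002]
```

View pics/w1.png

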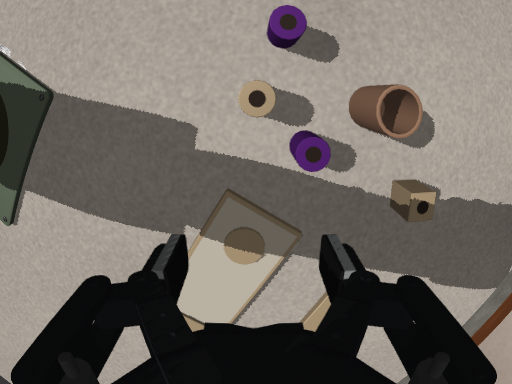

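The wrist view shows the round prop's hole at (257,99), the square prop's hole at (422,207) and the tumbler's mouth at (400,112).

```bash
cat >> g.py <<'E'
def hole(p,uv,r=12):
    g=cv2.cvtColor(p,cv2.COLOR_BGR2GRAY).astype(float);u,v=uv;s=g[v-r:v+r+1,u-r:u+r+1]
    lo=s.min();hi=np.percentile(s,70);m=(s<lo+.45*(hi-lo)).astype(np.uint8)
    k,l,st,ce=cv2.connectedComponentsWithStats(m,connectivity=4);i=1+np.argmin(np.hypot(*(ce[1:]-r).T));return ce[i]+np.array(uv)-r,st[i,4]
E
python3 - <<'E'
from g import *
s=get_state();C=cam('wrist',s);p=cv2.imread('pics/w1.png')
for n,uv in[('rd',(257,99)),('sq',(422,207))]:
    c,a=hole(p,uv);print(n,c,a,plane(C,c,.06))
m=tan(p);print('tile',*cen(comp(m,(245,245)),C,.021))
E
python3 g.py .3865 .2765 .02 35
```

```text
rd [256.6802  98.3153] 222 [[0.3856 0.2759]]
sq [422.2348 207.0435] 115 [[0.6304 0.2964]]
tile [482.6826 108.8609] ((482.9779052734375, 108.90158081054688), (54.26171875, 57.45147705078125), 32.61554718017578)
t 1.53 pos [0.4261 0.2126 0.2313] F [ 0.8 -0.2 -0.1] w 0.07
turn [0.01 0.02 0.01]
shift mm [211.3   4.2 -75. ] yaw now 35.01
```

Call:
step_arm:
  commands:
    - [[0, 0.0035, -0.025, 0, 0, 0], [0, 0, -0.025, 0, 0, 0], [0.03, 0, -0.025, 0, 0, 0], [0.035, 0, 0, 0, 0, 0], [0.035, 0, 0, 0, 0, 0], [0.03, 0, 0, 0, 0, 0], [0, 0, 0, 0, 0, 0], [0, 0, 0, 0, 0, 0]]

```text
clock: 2.2
tcp_pos: [0.3859, 0.2755, 0.1011]
eef_rot: [-1.371, 1.568, -2.332]
wrist_force: [1.1, 0.0, 0.7]
gripper_width: 0.0702
```

```bash
python3 g.py .3858 .2763 .02 35; python3 - <<'E'
from g import *
s=get_state();p,d=snapshot('wrist');cv2.imwrite('pics/w2.png',p)
E
```

```text
t 2.2 pos [0.3859 0.2755 0.1011] F [1.1 0.  0.7] w 0.0702
turn [-0.06  0.03  0.13]
shift mm [81.1  0.3 -0.7] yaw now 34.94
```

View pics/w2.png

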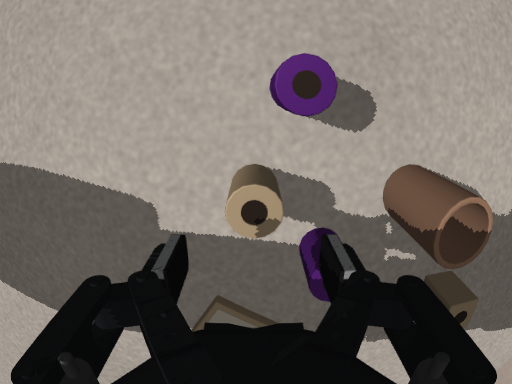

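```bash
python3 - <<'E'
from g import *
s=get_state();C=cam('wrist',s);p=cv2.imread('pics/w2.png');c,a=hole(p,(254,212),14);print(c,a,plane(C,c,.06))
E
```

```text
[253.9073 212.2419] 496 [[0.3859 0.2769]]
```

Call:
step_arm:
  commands:
    - [[0.025, 0, -0.0005, 0, 0, 0], [0.025, 0, 0, 0, 0, 0], [0.02, 0, 0, 0, 0, 0], [0.01, 0, 0, 0, 0, 0], [0, 0, 0, 0, 0, 0], [0, 0, 0, 0, 0, 0]]

```text
clock: 2.75
tcp_pos: [0.386, 0.277, 0.0226]
eef_rot: [1.581, 1.57, 0.621]
wrist_force: [-0.5, 0.0, -0.5]
gripper_width: 0.07
```

Call:
step_arm:
  commands:
    - [[0, 0, 0, 0, 0, 0], [0, 0, 0, 0, 0, 0], [0, 0, 0, 0, 0, 0], [0, 0, 0, 0, 0, 0], [0, 0, 0, 0, 0, 0], [0, 0, 0, 0, 0, 0]]
  hand: 0.03

```text
clock: 3.25
tcp_pos: [0.3859, 0.2771, 0.0226]
eef_rot: [1.582, 1.569, 0.621]
wrist_force: [-1.0, -1.2, 20.7]
gripper_width: 0.039
```

```bash
python3 g.py .4834 .1088 .08 3; python3 - <<'E'
from g import *
for n in('side',):
    p,d=snapshot(n);cv2.imwrite('pics/s3.png',p[200:384,100:360].repeat(3,0).repeat(3,1))
E
```

```text
t 3.25 pos [0.3859 0.2771 0.0226] F [-1.  -1.2 20.7] w 0.039
turn [31.99 -0.03 -0.1 ]
shift mm [-57.4  88.5 173.2] yaw now 34.99
```

View pics/s3.png

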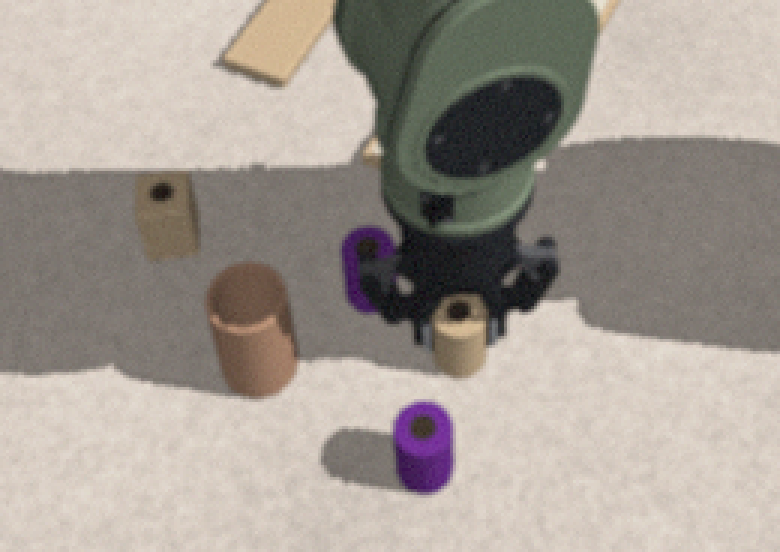

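Call:
step_arm:
  commands:
    - [[-0.01, 0, 0, 0, 0, 0], [-0.02, 0, 0, 0, 0, 0], [-0.03, 0, 0, 0, 0, 0], [-0.03, 0, 0, 0, 0, 0], [-0.01, 0, 0.01, 0, 0, 0], [0, 0, 0.02, 0, 0, 0], [0, -0.0055, 0.03, 0, 0, 0], [0, -0.0055, 0.03, 0, 0, 0]]

```text
clock: 3.97
tcp_pos: [0.4284, 0.1962, 0.1224]
eef_rot: [1.43, 1.57, 0.472]
wrist_force: [1.1, -0.2, -2.2]
gripper_width: 0.0388
```

Call:
step_arm:
  commands:
    - [[0, -0.0055, 0.03, 0, 0, 0], [0, 0, 0.03, 0, 0, 0], [0, 0, 0.02, 0, 0, 0], [0, 0, 0.015, 0, 0, 0], [0, 0, 0.008, 0, 0, 0], [0, 0, 0, 0, 0, 0], [0, 0, 0, 0, 0, 0]]

```text
clock: 4.55
tcp_pos: [0.4823, 0.1099, 0.1216]
eef_rot: [2.541, 1.57, 1.581]
wrist_force: [-0.4, 0.2, -1.8]
gripper_width: 0.0389
```

```bash
python3 g.py .4834 .1088 .0436 35; python3 - <<'E'
from g import *
s=get_state();p,d=snapshot('wrist');cv2.imwrite('pics/w4.png',p)
E
```

```text
t 4.55 pos [0.4823 0.1099 0.1216] F [-0.4  0.2 -1.8] w 0.0389
turn [ 0.01 -0.02 -0.01]
shift mm [78.   0.3  1.5] yaw now 35.01
```

View pics/w4.png

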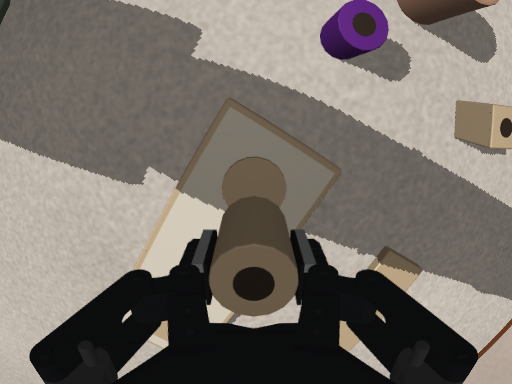

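```bash
python3 - <<'E'
from g import *
s=get_state();C=cam('wrist',s);p=cv2.imread('pics/w4.png')
c,a=hole(p,(254,284),24);print(c,a,plane(C,c,.159))
# tile arc
r=(p[...,0]/(p[...,2]+1.))
print([round(r[170,u],2) for u in range(210,300,5)])
m=comp(tan(p),(250,170));ct=cont(m);ct=ct[(ct[:,1]<192)];P=plane(C,ct,.021);print(len(P),circ(P),circ(P,.028))
E
```

```text
[253.227  283.3045] 1110 [[0.4816 0.1103]]
[np.float64(0.85), np.float64(0.85), np.float64(0.86), np.float64(0.85), np.float64(0.68), np.float64(0.68), np.float64(0.68), np.float64(0.68), np.float64(0.68), np.float64(0.67), np.float64(0.68), np.float64(0.68), np.float64(0.68), np.float64(0.67), np.float64(0.8), np.float64(0.85), np.float64(0.86), np.float64(0.85)]
97 [0.482  0.1101 0.0271] [0.4826 0.1092]
```

Call:
step_arm:
  commands:
    - [[0.01, 0, 0.001, 0, 0, 0], [0.025, 0, 0, 0, 0, 0], [0.025, 0, 0, 0, 0, 0], [0.01, 0, 0, 0, 0, 0], [0.005, 0, 0, 0, 0, 0], [0, 0, 0, 0, 0, 0], [0, 0, 0, 0, 0, 0]]

```text
clock: 5.18
tcp_pos: [0.4833, 0.1089, 0.0471]
eef_rot: [1.355, 1.57, 0.395]
wrist_force: [0.3, -0.9, -0.5]
gripper_width: 0.039
```

```bash
python3 g.py .483 .109 .0436 35
```

```text
t 5.18 pos [0.4833 0.1089 0.0471] F [ 0.3 -0.9 -0.5] w 0.039
turn [ 0.03  0.01 -0.03]
shift mm [ 3.5 -0.2 -0.3] yaw now 35.03
```

Call:
step_arm:
  commands:
    - [[0.002, 0, 0, 0, 0, 0], [0.001, 0, 0, 0, 0, 0], [0, 0, 0, 0, 0, 0], [0, 0, 0, 0, 0, 0]]

```text
clock: 5.52
tcp_pos: [0.4834, 0.1085, 0.0437]
eef_rot: [1.342, 1.57, 0.381]
wrist_force: [0.3, 0.9, 3.3]
gripper_width: 0.0391
```

Call:
step_arm:
  commands:
    - [[0.0007, 0, 0, 0, 0, 0], [0, 0, 0, 0, 0, 0], [0, 0, 0, 0, 0, 0]]

```text
clock: 5.77
tcp_pos: [0.4834, 0.1085, 0.0436]
eef_rot: [1.114, 1.57, 0.154]
wrist_force: [-4.1, -0.0, 23.1]
gripper_width: 0.0385
```

Call:
step_arm:
  commands:
    - [[0, 0, 0, 0, 0, 0], [0, 0, 0, 0, 0, 0], [0, 0, 0, 0, 0, 0], [0, 0, 0, 0, 0, 0], [-0.01, 0, 0, 0, 0, 0], [-0.02, 0, 0, 0, 0, 0], [-0.03, 0, 0, 0, 0, 0], [-0.03, 0, 0, 0, 0, 0]]
  hand: 0.07

```text
clock: 6.43
tcp_pos: [0.4826, 0.1084, 0.1341]
eef_rot: [-1.919, 1.57, -2.878]
wrist_force: [-0.3, -0.4, -0.3]
gripper_width: 0.07
```

Call:
step_arm:
  commands:
    - [[-0.02, 0, 0, 0, 0, 0], [-0.02, 0, 0, 0, 0, 0], [0, 0, 0, 0, 0, 0], [0, 0, 0, 0, 0, 0]]

```text
clock: 6.77
tcp_pos: [0.4834, 0.1084, 0.1738]
eef_rot: [1.181, 1.569, 0.221]
wrist_force: [-0.2, -0.4, -0.2]
gripper_width: 0.0698
```

```bash
python3 g.py .6304 .2965 .18 38; python3 - <<'E'
from g import *
s=get_state();p,d=snapshot('wrist');cv2.imwrite('pics/w5.png',p)
C=cam('wrist',s)
p2,d2=snapshot('side');cv2.imwrite('pics/s5.png',p2[150:330,130:390].repeat(3,0).repeat(3,1))
p2,d2=snapshot('scene');cv2.imwrite('pics/c5.png',p2[100:260,180:420].repeat(3,0).repeat(3,1))
E
```

```text
t 6.77 pos [0.4834 0.1084 0.1738] F [-0.2 -0.4 -0.2] w 0.0698
turn [-3.01  0.04 -0.09]
shift mm [ -6.2 231.6 -57.7] yaw now 34.99
```

View pics/w5.png

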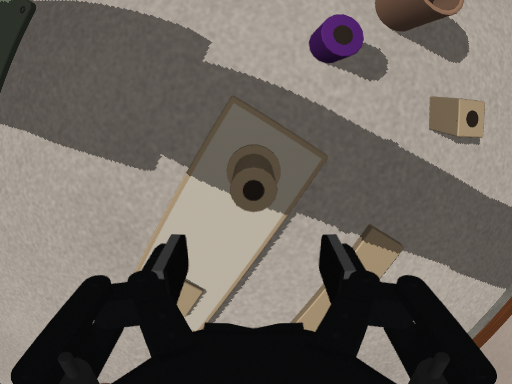

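View pics/s5.png

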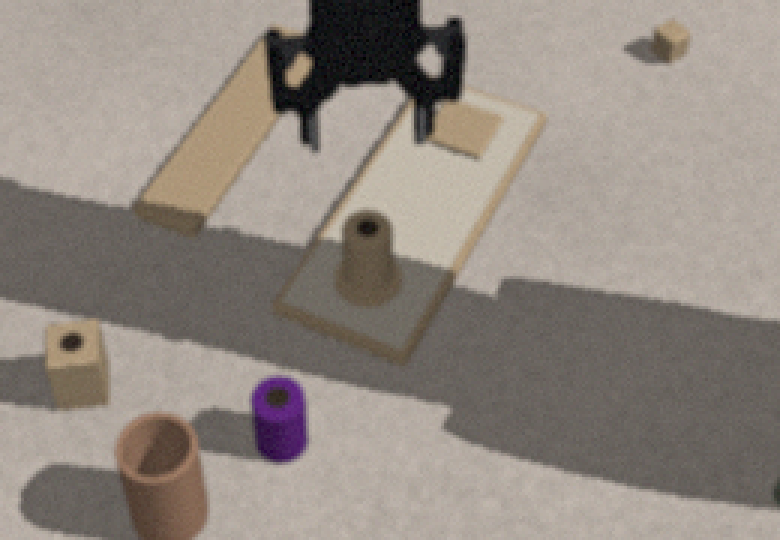

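```bash
python3 - <<'E'
from g import *
s=get_state();C=cam('wrist',s);p=cv2.imread('pics/w5.png')
c,a=hole(p,(254,190),14);print(c,a,plane(C,c,.081))
m=comp(tan(p),(253,160));ct=cont(m);ct=ct[(ct[:,1]<174)];P=plane(C,ct,.021);print(len(P),circ(P),circ(P,.028))
c,a=hole(p,(472,119),14);print('sq',c,a,plane(C,c,.06))
E
```

```text
[253.0203 190.0377] 345 [[0.4818 0.1087]]
82 [0.4811 0.1098 0.0269] [0.4819 0.1087]
sq [471.7922 118.5519] 154 [[0.6271 0.2966]]
```

Call:
step_arm:
  commands:
    - [[0, 0.015, -0.007, -3, 0, 0], [0, 0.035, -0.01, 0, 0, 0], [0, 0.035, -0.01, 0, 0, 0], [0, 0.035, -0.01, 0, 0, 0], [0, 0.035, -0.01, 0, 0, 0], [0, 0.03, -0.01, 0, 0, 0], [0, 0.03, 0, 0, 0, 0], [0, 0.015, 0, 0, 0, 0]]

```text
clock: 7.58
tcp_pos: [0.6306, 0.297, 0.171]
eef_rot: [-2.243, 1.569, 3.134]
wrist_force: [-0.9, -0.7, -0.3]
gripper_width: 0.07
```

Call:
step_arm:
  commands:
    - [[0, 0, 0, 0, 0, 0], [0, 0, 0, 0, 0, 0]]

```text
clock: 7.75
tcp_pos: [0.6296, 0.2947, 0.1709]
eef_rot: [-1.76, 1.569, -2.667]
wrist_force: [0.5, -0.5, -0.4]
gripper_width: 0.07
```

```bash
python3 g.py .6304 .2965 .18 38; python3 - <<'E'
from g import *
s=get_state();p,d=snapshot('wrist');cv2.imwrite('pics/w6.png',p)
E
```

```text
t 7.75 pos [0.6296 0.2947 0.1709] F [ 0.5 -0.5 -0.4] w 0.07
turn [ 0.03 -0.02  0.12]
shift mm [-9.1  1.8 -0.9] yaw now 38.03
```

View pics/w6.png

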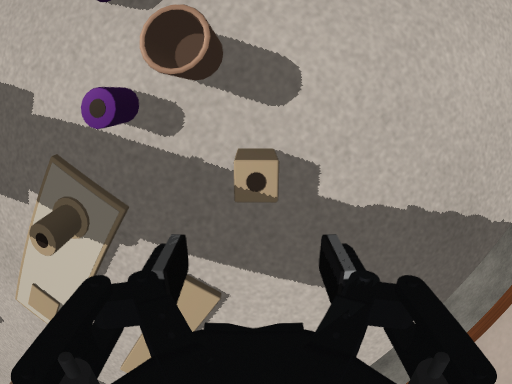

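```bash
python3 - <<'E'
from g import *
s=get_state();C=cam('wrist',s);p=cv2.imread('pics/w6.png')
c,a=hole(p,(257,182),14);print(c,a,plane(C,c,.06))
g=cv2.cvtColor(p,cv2.COLOR_BGR2GRAY)
cv2.imwrite('pics/w6z.png',cv2.resize(p[130:220,210:310],None,fx=6,fy=6,interpolation=cv2.INTER_CUBIC))
m=comp(tan(p),(245,180));ct=cont(m);
# silhouette side edges: left and right per row between 166..198, bottom edge per col
for nm,pts in[('L',[(np.nonzero(m[v])[0].min(),v) for v in range(166,199)]),('R',[(np.nonzero(m[v])[0].max(),v) for v in range(166,199)]),('B',[(u,np.nonzero(m[:,u])[0].max()) for u in range(239,275)])]:
    P=plane(C,pts,.06).astype(np.float32);vx,vy,x0,y0=cv2.fitLine(P,cv2.DIST_HUBER,0,.01,.01).ravel();print(nm,np.degrees(np.arctan2(vy,vx)),x0,y0)
E
```

```text
[254.908  185.1425] 435 [[0.6309 0.2938]]
L -53.074337 0.61481804 0.28401536
R -53.042404 0.64545107 0.30806583
B 38.029736 0.6396759 0.28144604
```

View pics/w6z.png

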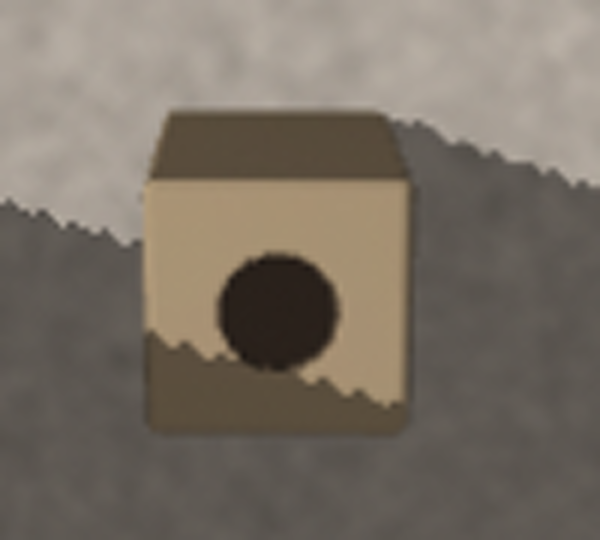

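```bash
python3 - <<'E'
from g import *
C=cam('wrist',get_state());print(plane(C,[(256.0,181.6)],.06))
P=plane(C,[(234.1,159.7),(277.8,159.9),(277.8,201.8),(234.3,201.8)],.06);print(P.mean(0))
E
python3 g.py .6306 .2965 .0226 37.5
```

```text
[[0.6297 0.297 ]]
[0.6294 0.2973]
t 7.8 pos [0.6295 0.2942 0.1715] F [ 0.5 -0.3  0. ] w 0.0702
turn [ 0.51 -0.01  0.11]
shift mm [148.9   2.3  -1.2] yaw now 38.01
```

Call:
step_arm:
  commands:
    - [[0.01, 0.0018, -0.0022, 0.5, 0, 0], [0.03, 0, 0, 0, 0, 0], [0.035, 0, 0, 0, 0, 0], [0.035, 0, 0, 0, 0, 0], [0.025, 0, 0, 0, 0, 0], [0.014, 0, 0, 0, 0, 0], [0, 0, 0, 0, 0, 0], [0, 0, 0, 0, 0, 0]]

```text
clock: 8.47
tcp_pos: [0.6302, 0.2974, 0.0242]
eef_rot: [1.916, 1.571, 1.0]
wrist_force: [-0.3, 0.6, 0.4]
gripper_width: 0.0702
```

```bash
python3 g.py .6296 .2971 .0226 37.5
```

```text
t 8.47 pos [0.6302 0.2974 0.0242] F [-0.3  0.6  0.4] w 0.0702
turn [-0.02 -0.   -0.01]
shift mm [ 1.6 -0.7 -0.1] yaw now 37.48
```

Call:
step_arm:
  commands:
    - [[0, 0, 0, 0, 0, 0], [0, 0, 0, 0, 0, 0], [0, 0, 0, 0, 0, 0], [0, 0, 0, 0, 0, 0], [0, 0, 0, 0, 0, 0], [0, 0, 0, 0, 0, 0]]
  hand: 0.03

```text
clock: 8.97
tcp_pos: [0.6309, 0.2977, 0.0254]
eef_rot: [1.392, 1.568, 0.475]
wrist_force: [-0.6, -1.3, 9.1]
gripper_width: 0.039
```

```bash
python3 g.py .4935 -.0805 .12 3
```

```text
t 8.97 pos [0.6309 0.2977 0.0254] F [-0.6 -1.3  9.1] w 0.039
turn [34.49 -0.02 -0.13]
shift mm [ -94.6 -157.   370.5] yaw now 37.49
```

Call:
step_arm:
  commands:
    - [[-0.01, 0, 0, 0, 0, 0], [-0.025, 0, 0, 0, 0, 0], [-0.03, 0, 0, 0, 0, 0], [-0.03, 0, 0, 6.9, 0, 0], [-0.015, 0, 0, 6.9, 0, 0], [0, 0, 0, 6.9, 0, 0], [0, 0, 0, 6.9, 0, 0], [0, 0, 0, 6.9, 0, 0]]

```text
clock: 9.63
tcp_pos: [0.6302, 0.2976, 0.1351]
eef_rot: [2.275, 1.569, 0.75]
wrist_force: [-0.5, 1.4, -2.9]
gripper_width: 0.0393
```

Call:
step_arm:
  commands:
    - [[0, -0.006, 0.015, 0, 0, 0], [0, -0.012, 0.028, 0, 0, 0], [0, -0.012, 0.028, 0, 0, 0], [0, -0.012, 0.028, 0, 0, 0], [0, -0.012, 0.028, 0, 0, 0], [0, -0.012, 0.028, 0, 0, 0], [0, -0.012, 0.028, 0, 0, 0], [0, -0.012, 0.028, 0, 0, 0]]

```text
clock: 10.3
tcp_pos: [0.5508, 0.0809, 0.1348]
eef_rot: [1.791, 1.57, 0.272]
wrist_force: [0.0, -0.4, -2.2]
gripper_width: 0.0394
```

Call:
step_arm:
  commands:
    - [[0, -0.012, 0.028, 0, 0, 0], [0, -0.012, 0.028, 0, 0, 0], [0, -0.012, 0.028, 0, 0, 0], [0, -0.012, 0.028, 0, 0, 0], [0, -0.012, 0.028, 0, 0, 0], [0, -0.007, 0.012, 0, 0, 0], [0, 0, 0, 0, 0, 0], [0, 0, 0, 0, 0, 0]]

```text
clock: 10.97
tcp_pos: [0.4926, -0.0737, 0.1345]
eef_rot: [1.487, 1.57, -0.033]
wrist_force: [0.3, 0.4, -1.3]
gripper_width: 0.0394
```

```bash
python3 g.py .4935 -.0805 .12 3;python3 - <<'E'
from g import *
s=get_state();p,d=snapshot('wrist');cv2.imwrite('pics/w7.png',p)
E
```

```text
t 10.97 pos [ 0.4926 -0.0737  0.1345] F [ 0.3  0.4 -1.3] w 0.0394
turn [-0.07  0.01 -0.07]
shift mm [14.5  0.6  6.9] yaw now 2.93
```

View pics/w7.png

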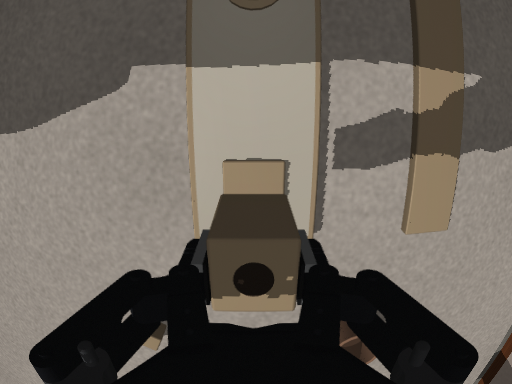

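```bash
python3 - <<'E'
from g import *
s=get_state();C=cam('wrist',s);p=cv2.imread('pics/w7.png')
cv2.imwrite('pics/w7z.png',cv2.resize(p[145:325,180:330],None,fx=4,fy=4,interpolation=cv2.INTER_CUBIC))
m=comp(tan(p),(250,170))
print([ (v,np.nonzero(m[v])[0].min(),np.nonzero(m[v])[0].max()) for v in range(157,196,3)])
def ln(pts,z):
    P=plane(C,pts,z).astype(np.float32);vx,vy,x0,y0=cv2.fitLine(P,cv2.DIST_HUBER,0,.01,.01).ravel();return np.degrees(np.arctan2(vy,vx)),x0,y0
L=[(np.nonzero(m[v])[0].min(),v) for v in range(166,192)];Rr=[(np.nonzero(m[v])[0].max()+1,v) for v in range(166,192)]
T=[(u,np.nonzero(m[:,u])[0].min()) for u in range(228,280)]
print('L',ln(L,.021),'R',ln(Rr,.021),'T',ln(T,.015))
k=tan(p)
print('shelfL z0?',)
z0=s['tcp_pos'][2]-.0252
c,a=hole(p,(254,279),26);print(c,a,plane(C,c,z0+.06))
E
```

```text
Traceback (most recent call last):
ValueError: zero-size array to reduction operation minimum which has no identity
```

View pics/w7z.png

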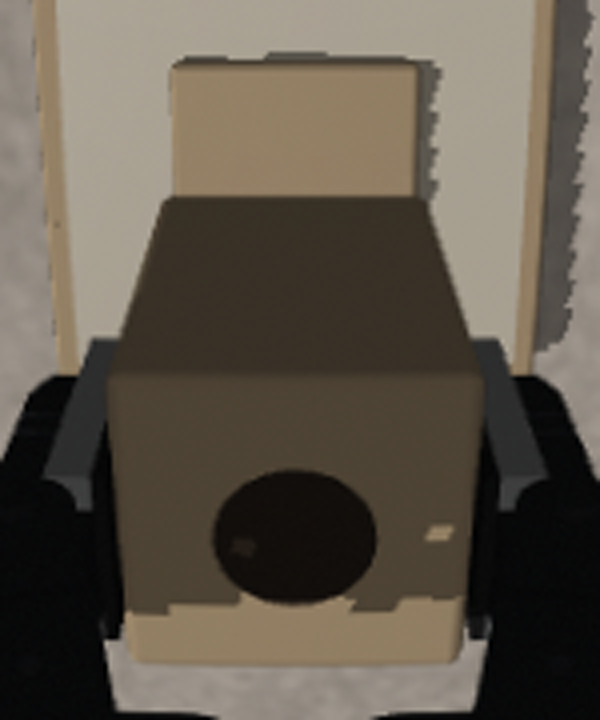

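```bash
python3 - <<'E'
from g import *
s=get_state();C=cam('wrist',s);p=cv2.imread('pics/w7.png')
print(plane(C,[(222.3,161),(283.5,161),(222.8,190),(283.2,190)],.021))
z0=s['tcp_pos'][2]-.0252
print('hole',plane(C,[(253.6,278.9)],z0+.06))
print('prop top back corners',plane(C,[(206.6,238.2),(300,238.2)],z0+.06))
P=plane(C,[(222.3,161),(283.5,161)],.021)
a=np.arctan2(*(P[1]-P[0])[::-1]);print(np.degrees(a), P.mean(0)+.028*np.array([np.sin(a),-np.cos(a)]))
E
```

```text
[[ 0.4642 -0.0538]
 [ 0.5183 -0.051 ]
 [ 0.4653 -0.0808]
 [ 0.5201 -0.0779]]
hole [[ 0.4926 -0.0722]]
prop top back corners [[ 0.4722 -0.0531]
 [ 0.5106 -0.0511]]
2.9825702304488817 [ 0.4927 -0.0804]
```

Call:
step_arm:
  commands:
    - [[0.01, 0.0003, 0.004, 0, 0, 0], [0.025, 0, 0.004, 0, 0, 0], [0.025, 0, 0, 0, 0, 0], [0.015, 0, 0, 0, 0, 0], [0.006, 0, 0, 0, 0, 0], [0, 0, 0, 0, 0, 0], [0, 0, 0, 0, 0, 0], [0, 0, 0, 0, 0, 0]]

```text
clock: 11.68
tcp_pos: [0.4936, -0.0811, 0.0534]
eef_rot: [1.439, 1.57, -0.079]
wrist_force: [0.1, -0.3, -1.2]
gripper_width: 0.0394
```

```bash
python3 g.py .493 -.0805 .046 3;python3 - <<'E'
from g import *
s=get_state();p,d=snapshot('wrist');cv2.imwrite('pics/w8.png',p)
cv2.imwrite('pics/w8z.png',cv2.resize(p[145:325,180:330],None,fx=4,fy=4,interpolation=cv2.INTER_CUBIC))
E
```

```text
t 11.68 pos [ 0.4936 -0.0811  0.0534] F [ 0.1 -0.3 -1.2] w 0.0394
turn [ 0.02  0.01 -0.07]
shift mm [ 7.4 -0.5 -0.7] yaw now 3.02
```

View pics/w8z.png

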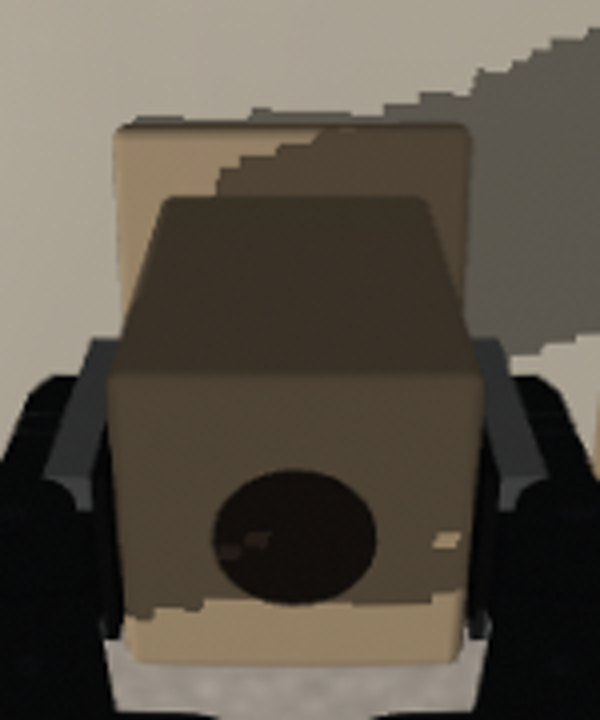

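```bash
python3 - <<'E'
from g import *
s=get_state();C=cam('wrist',s)
z0=.0534-.0252
f=lambda x,y:(x/4+180-.4,y/4+145-.4)
T=plane(C,[f(115,129),f(470,129)],.021);B=plane(C,[f(160,197),f(431,197)],z0);H=plane(C,[f(296,537)],z0+.06);K=plane(C,[f(107,374),f(484,374)],z0+.06)
n=np.array([np.sin(.0523),-np.cos(.0523)])
for P,w in((T,.028),(B,.02),(K,.02)):print(P.round(4).tolist(),np.hypot(*(P[1]-P[0])),P.mean(0)+w*n)
print(H)
E
```

```text
[[0.4641, -0.0545], [0.5188, -0.0516]] 0.054744738205803486 [ 0.4929 -0.081 ]
[[0.472, -0.0627], [0.5126, -0.0606]] 0.04067239901353097 [ 0.4934 -0.0816]
[[0.4728, -0.0615], [0.5115, -0.0595]] 0.03878481851730262 [ 0.4932 -0.0804]
[[ 0.4933 -0.0806]]
```

Call:
step_arm:
  commands:
    - [[0.004, -0.0004, 0, 0, 0, 0], [0.002, 0, 0, 0, 0, 0], [0.001, 0, 0, 0, 0, 0], [0, 0, 0, 0, 0, 0], [0, 0, 0, 0, 0, 0]]

```text
clock: 12.15
tcp_pos: [0.4928, -0.0813, 0.0463]
eef_rot: [1.141, 1.57, -0.378]
wrist_force: [-3.9, 0.6, 17.5]
gripper_width: 0.0389
```

Call:
step_arm:
  commands:
    - [[0.0006, 0, 0, 0, 0, 0], [0, 0, 0, 0, 0, 0], [0, 0, 0, 0, 0, 0]]

```text
clock: 12.4
tcp_pos: [0.4928, -0.0814, 0.0463]
eef_rot: [1.136, 1.57, -0.382]
wrist_force: [-6.5, 0.9, 33.4]
gripper_width: 0.0393
```

Call:
step_arm:
  commands:
    - [[-0.001, 0, 0, 0, 0, 0], [0, 0, 0, 0, 0, 0]]

```text
clock: 12.57
tcp_pos: [0.4928, -0.0813, 0.0463]
eef_rot: [1.441, 1.57, -0.078]
wrist_force: [-1.1, 0.8, 14.9]
gripper_width: 0.0395
```

Call:
step_arm:
  commands:
    - [[0, 0, 0, 0, 0, 0], [0, 0, 0, 0, 0, 0], [0, 0, 0, 0, 0, 0], [0, 0, 0, 0, 0, 0], [-0.01, 0, 0, 0, 0, 0], [-0.02, 0, 0, 0, 0, 0], [-0.03, 0, 0, 0, 0, 0], [-0.03, 0, 0, 0, 0, 0]]
  hand: 0.07

```text
clock: 13.23
tcp_pos: [0.4922, -0.0812, 0.1375]
eef_rot: [-1.739, 1.57, 3.026]
wrist_force: [0.6, -0.5, -0.3]
gripper_width: 0.0704
```

Call:
step_arm:
  commands:
    - [[-0.03, 0, 0, 0, 0, 0], [-0.03, 0, 0, 0, 0, 0], [-0.02, 0, -0.02, 0, 0, 0], [-0.02, 0, -0.02, 0, 0, 0], [0, 0, -0.02, 0, 0, 0], [0, 0, 0, 0, 0, 0], [0, 0, 0, 0, 0, 0], [0, 0, 0, 0, 0, 0]]

```text
clock: 13.9
tcp_pos: [0.4893, -0.022, 0.2361]
eef_rot: [-0.744, 1.57, -2.262]
wrist_force: [-0.7, -0.8, -0.4]
gripper_width: 0.0698
```

```bash
python3 g.py .68 .006 .15 4.9;python3 - <<'E'
from g import *
s=get_state();p,d=snapshot('wrist');cv2.imwrite('pics/w9.png',p)
p,d=snapshot('scene');cv2.imwrite('pics/c9.png',p);cv2.imwrite('pics/c9z.png',p[120:270,180:410].repeat(3,0).repeat(3,1))
p,d=snapshot('side');cv2.imwrite('pics/s9.png',p)
E
```

```text
t 13.9 pos [ 0.4893 -0.022   0.2361] F [-0.7 -0.8 -0.4] w 0.0698
turn [-1.92  0.02  0.02]
shift mm [ 86.1 192.4 -11.6] yaw now 2.98
```

View pics/w9.png

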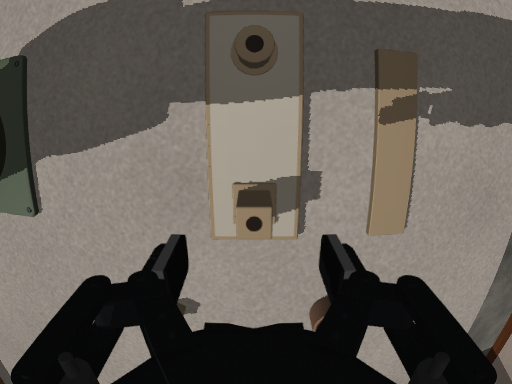

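View pics/c9z.png

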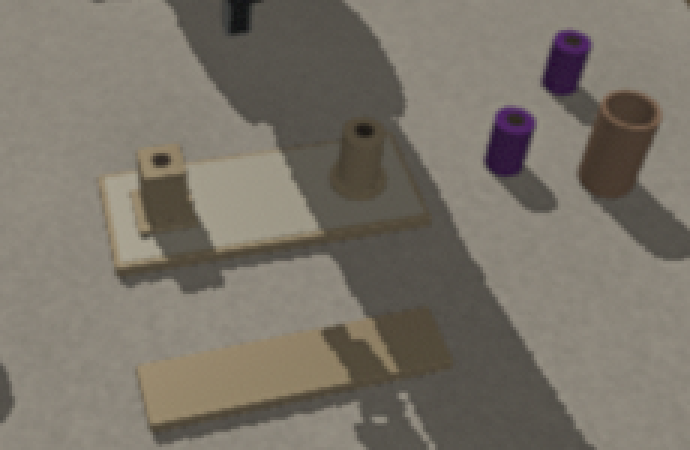

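```bash
python3 - <<'E'
from g import *
s=get_state();p=cv2.imread('pics/w9.png');C=cam('wrist',s)
A,_=hole(p,(255,44),12);B,_=hole(p,(254,223),12)
a=plane(C,A,.081)[0];b=plane(C,B,.081)[0];print(a,b,(a+b)/2,np.hypot(*(a-b)),np.degrees(np.arctan2(b[0]-a[0],a[1]-b[1])))
# batt
m=comp(tan(p),(392,150));print(m.sum(),*cen(m,C,.014))
for n,ha,hb in(('scene',(301,163),(233,173)),):
    q=cv2.imread('pics/c9.png');A,_=hole(q,ha,6);B,_=hole(q,hb,6);C2=cam(n);a=plane(C2,A,.081)[0];b=plane(C2,B,.081)[0];print(n,A,B,a,b,np.hypot(*(a-b)),np.degrees(np.arctan2(b[0]-a[0],a[1]-b[1])))
E
```

```text
[0.4831 0.1086] [ 0.4923 -0.081 ] [0.4877 0.0138] 0.1897440217921127 2.785257249205693
7504 [676.5774   6.158 ] ((676.6448974609375, 6.0576324462890625), (64.37035369873047, 258.9239807128906), 4.788980960845947)
scene [301.    163.125] [233.2105 172.8947] [0.4832 0.1084] [ 0.492  -0.0811] 0.18971554543356967 2.6809766002270763
```

Call:
step_arm:
  commands:
    - [[0, 0.02, -0.006, -1.9, 0, 0], [0, 0.035, -0.006, 0, 0, 0], [0.015, 0.035, 0, 0, 0, 0], [0.02, 0.035, 0, 0, 0, 0], [0.02, 0.033, 0, 0, 0, 0], [0.02, 0.022, 0, 0, 0, 0], [0.01, 0.011, 0, 0, 0, 0], [0, 0, 0, 0, 0, 0]]
  hand: 0.085

```text
clock: 14.72
tcp_pos: [0.6792, 0.0059, 0.1471]
eef_rot: [-1.633, 1.566, -3.119]
wrist_force: [-1.2, 0.3, -0.8]
gripper_width: 0.0849
```

Call:
step_arm:
  commands:
    - [[0, 0, 0, 0, 0, 0], [0, 0, 0, 0, 0, 0]]

```text
clock: 14.88
tcp_pos: [0.6788, 0.0057, 0.1515]
eef_rot: [0.912, 1.571, -0.574]
wrist_force: [-0.8, -0.2, 0.4]
gripper_width: 0.0852
```

```bash
python3 g.py .6785 .0062 .03 4.9;python3 - <<'E'
from g import *
s=get_state();p,d=snapshot('wrist');cv2.imwrite('pics/w10.png',p)
E
```

```text
t 14.88 pos [0.6788 0.0057 0.1515] F [-0.8 -0.2  0.4] w 0.0852
turn [-0.03  0.01 -0.01]
shift mm [121.5  -0.3  -0.5] yaw now 4.87
```

View pics/w10.png

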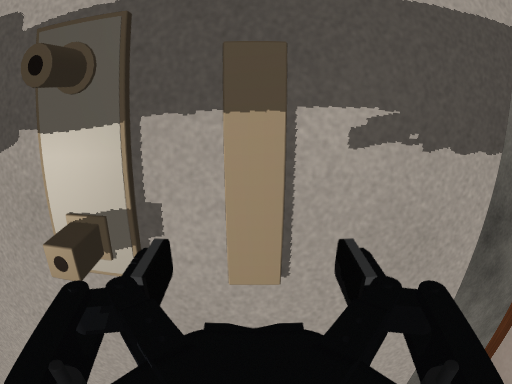

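```bash
python3 - <<'E'
from g import *
s=get_state();p=cv2.imread('pics/w10.png');C=cam('wrist',s)
m=comp(tan(p),(255,200));print(m.sum(),*cen(m,C,.014))
E
```

```text
14719 [679.5834   6.6085] ((679.5693359375, 6.664154052734375), (59.86175537109375, 259.03033447265625), 4.825371265411377)
```

Call:
step_arm:
  commands:
    - [[0.015, 0.0008, -0.0008, 0, 0, 0], [0.03, 0, 0, 0, 0, 0], [0.035, 0, 0, 0, 0, 0], [0.035, 0, 0, 0, 0, 0], [0.02, 0, 0, 0, 0, 0], [0.012, 0, 0, 0, 0, 0], [0.004, 0, 0, 0, 0, 0], [0, 0, 0, 0, 0, 0]]

```text
clock: 15.6
tcp_pos: [0.6799, 0.007, 0.0006]
eef_rot: [1.556, 1.57, 0.071]
wrist_force: [1.3, -0.2, 0.8]
gripper_width: 0.0851
```

Call:
step_arm:
  commands:
    - [[0.002, 0, 0, 0, 0, 0], [0.001, 0, 0, 0, 0, 0], [0, 0, 0, 0, 0, 0], [0, 0, 0, 0, 0, 0]]

```text
clock: 15.93
tcp_pos: [0.6801, 0.0071, -0.0023]
eef_rot: [1.528, 1.57, 0.043]
wrist_force: [1.0, -0.2, 0.6]
gripper_width: 0.0851
```

```bash
python3 g.py .6795 .0066 -.005 4.83;python3 - <<'E'
from g import *
s=get_state();p,d=snapshot('wrist');cv2.imwrite('pics/w11.png',p)
p,d=snapshot('scene');cv2.imwrite('pics/c11z.png',p[120:290,180:400].repeat(3,0).repeat(3,1))
E
```

```text
t 15.93 pos [ 0.6801  0.0071 -0.0023] F [ 1.  -0.2  0.6] w 0.0851
turn [ 0.06  0.   -0.05]
shift mm [ 2.7 -0.7  0.4] yaw now 4.89
```

View pics/w11.png

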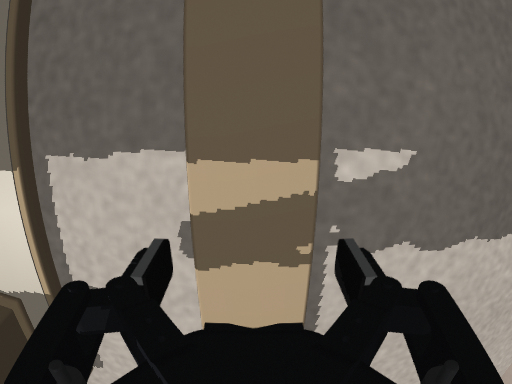

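View pics/c11z.png

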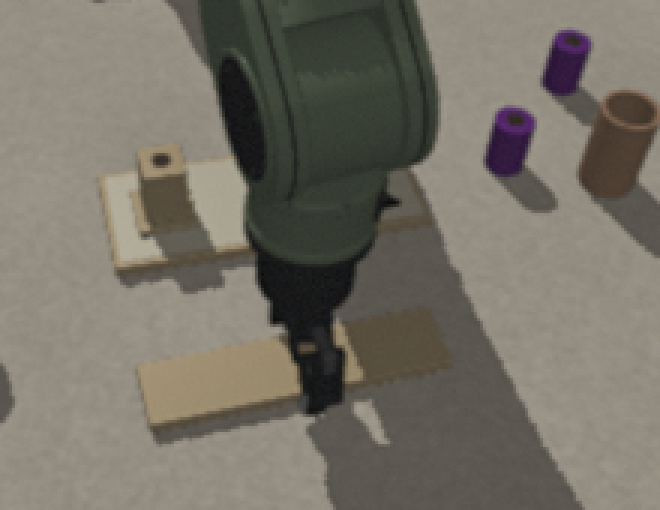

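Call:
step_arm:
  commands:
    - [[0.002, 0, 0, 0, 0, 0], [0.001, 0, 0, 0, 0, 0], [0, 0, 0, 0, 0, 0]]

```text
clock: 16.28
tcp_pos: [0.6796, 0.0071, -0.0064]
eef_rot: [-1.653, 1.57, -3.139]
wrist_force: [-0.5, 0.3, -1.2]
gripper_width: 0.085
```

Call:
step_arm:
  commands:
    - [[0, 0, 0, 0, 0, 0], [0, 0, 0, 0, 0, 0], [0, 0, 0, 0, 0, 0]]
  hand: 0.068

```text
clock: 16.53
tcp_pos: [0.6798, 0.0071, -0.006]
eef_rot: [-1.411, 1.571, -2.897]
wrist_force: [0.1, -0.4, 0.2]
gripper_width: 0.0684
```

Call:
step_arm:
  commands:
    - [[0, 0, 0, 0, 0, 0], [0, 0, 0, 0, 0, 0], [0, 0, 0, 0, 0, 0], [0, 0, 0, 0, 0, 0], [0, 0, 0, 0, 0, 0]]
  hand: 0.05

```text
clock: 16.95
tcp_pos: [0.6807, 0.0072, -0.0046]
eef_rot: [1.525, 1.569, 0.04]
wrist_force: [-0.8, -0.9, 16.9]
gripper_width: 0.0588
```

Call:
step_arm:
  commands:
    - [[-0.005, 0, 0, 0, 0, 0], [-0.01, 0, 0, 0, 0, 0], [-0.02, 0, 0, 0, 0, 0], [-0.025, 0, 0, 0, 0, 0], [-0.025, 0, 0, 0, 0, 0], [-0.025, 0, 0, 0, 0, 0], [-0.02, 0, 0, 2, 0, 0], [0, 0, 0, 0, 0, 0]]

```text
clock: 17.62
tcp_pos: [0.6812, 0.0072, 0.1285]
eef_rot: [1.593, 1.565, 0.071]
wrist_force: [1.6, 0.1, -4.4]
gripper_width: 0.0586
```

```bash
python3 g.py .4877 .0141 .125 2.9;python3 - <<'E'
from g import *
s=get_state();p,d=snapshot('wrist');cv2.imwrite('pics/w12.png',p)
p,d=snapshot('scene');cv2.imwrite('pics/c12z.png',p[100:290,180:400].repeat(3,0).repeat(3,1))
E
```

```text
t 17.62 pos [0.6812 0.0072 0.1285] F [ 1.6  0.1 -4.4] w 0.0586
turn [-0.12 -0.01 -0.31]
shift mm [   3.5 -192.9  -16.7] yaw now 2.78
```

View pics/c12z.png

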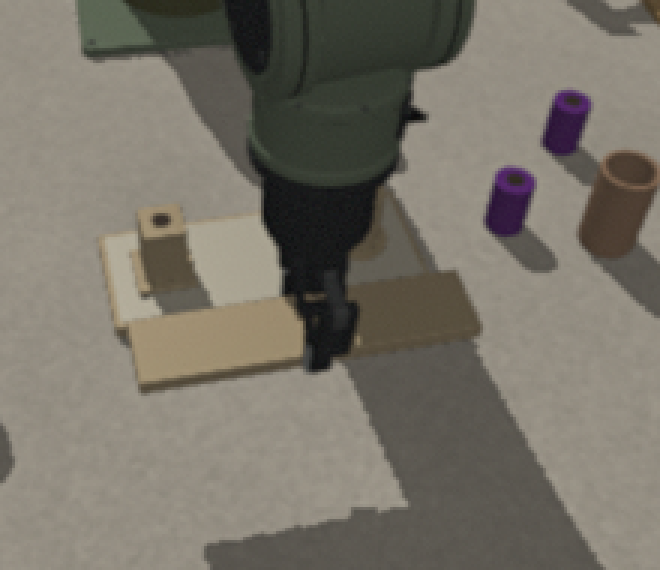

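View pics/w12.png

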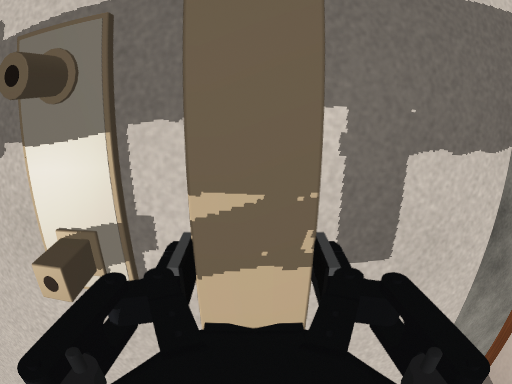

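Call:
step_arm:
  commands:
    - [[0, -0.01, -0.001, 0, 0, 0], [0, -0.02, -0.003, 0, 0, 0], [0, -0.03, -0.003, 0, 0, 0], [0, -0.035, -0.003, 0, 0, 0], [0, -0.035, -0.003, 0, 0, 0], [0, -0.03, -0.003, 0, 0, 0], [0, -0.02, 0, 0, 0, 0], [0, -0.013, 0, 0, 0, 0]]

```text
clock: 18.38
tcp_pos: [0.4833, 0.0133, 0.1233]
eef_rot: [-1.593, 1.568, -3.112]
wrist_force: [0.1, -0.7, -4.7]
gripper_width: 0.0585
```

Call:
step_arm:
  commands:
    - [[0.01, 0, 0, 0, 0, 0], [0.01, 0, 0, 0, 0, 0], [0, 0, 0, 0, 0, 0], [0, 0, 0, 0, 0, 0]]

```text
clock: 18.72
tcp_pos: [0.4856, 0.0133, 0.1032]
eef_rot: [-1.606, 1.568, -3.126]
wrist_force: [0.0, 0.1, -4.0]
gripper_width: 0.0585
```

```bash
python3 g.py .4877 .0141 .076 2.9;python3 - <<'E'
from g import *
s=get_state();p,d=snapshot('wrist');cv2.imwrite('pics/w13.png',p)
p,d=snapshot('scene');cv2.imwrite('pics/c13.png',p);np.save('pics/c13.npy',d);cv2.imwrite('pics/c13z.png',p[100:270,180:400].repeat(3,0).repeat(3,1))
p,d=snapshot('side');cv2.imwrite('pics/s13.png',p);np.save('pics/s13.npy',d);cv2.imwrite('pics/s13z.png',p[100:300,170:370].repeat(3,0).repeat(3,1))
E
```

```text
t 18.72 pos [0.4856 0.0133 0.1032] F [ 0.   0.1 -4. ] w 0.0585
turn [ 0.04 -0.    0.13]
shift mm [27.2  2.2 -0.7] yaw now 2.94
```

View pics/c13z.png

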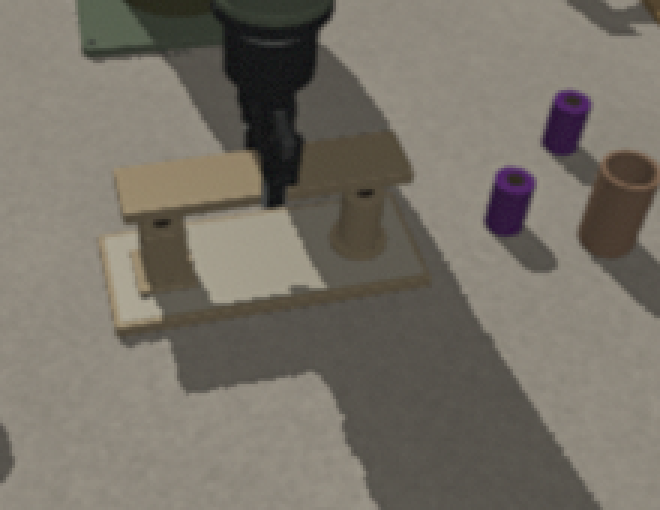

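View pics/s13z.png

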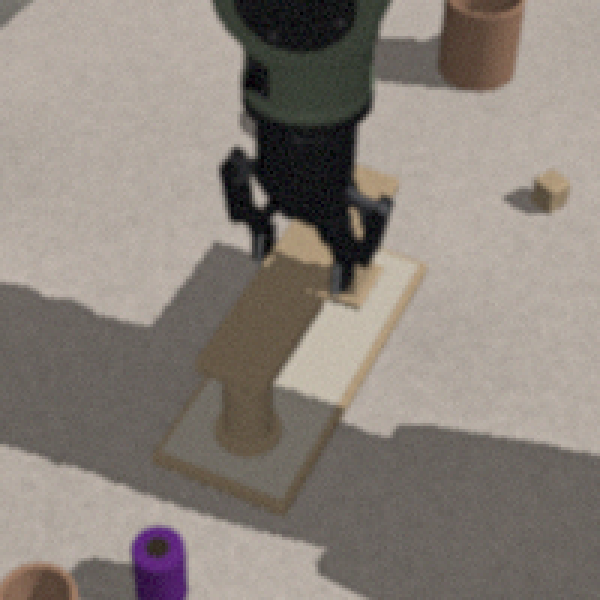

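View pics/w13.png

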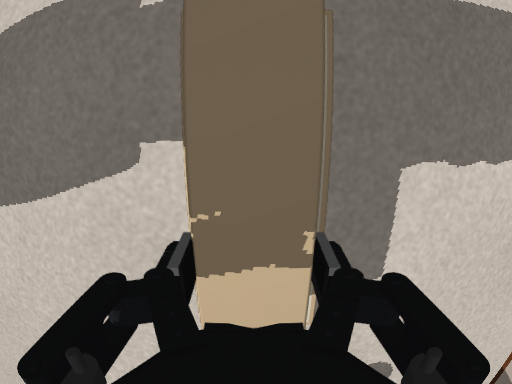

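Next I check the batt's tilt and position from the scene and side depth clouds.

```bash
cat >> g.py <<'E'
def batt(n,f,zlo=.1,zhi=.14):
    C=cam(n);d=np.load(f'pics/{f}.npy');p=cv2.imread(f'pics/{f}.png');X=cloud(C,d)
    m=(tan(p)>0)&(d>0)&(X[...,2]>zlo)&(X[...,2]<zhi)&(abs(X[...,0]-.488)<.06)&(abs(X[...,1]-.014)<.15)
    q=X[m];A=np.c_[q[:,:2]-[.488,.014],np.ones(len(q))]
    w=np.ones(len(q),bool)
    for _ in range(6):
        c=np.linalg.lstsq(A[w],q[w,2],rcond=None)[0];r=q[:,2]-A@c;w=abs(r)<max(.002,1.*r[w].std())
    v,u=np.nonzero(m);v,u=v[w],u[w]
    P=plane(C,np.c_[u,v],c[2]).astype(np.float32)*1000
    print(n,w.sum(),'slope deg x,y',np.degrees(c[:2]).round(2),'z mid',c[2].round(4),cv2.minAreaRect(P));return P
E
python3 -c "
from g import *
batt('scene','c13');batt('side','s13')"
```

```text
scene 1229 slope deg x,y [-0.41 -0.04] z mid 0.1221 ((487.1143798828125, 11.311164855957031), (65.46347045898438, 257.1083984375), 2.6634879112243652)
side 1106 slope deg x,y [ 0.12 -0.09] z mid 0.1228 ((479.95526123046875, 13.127723693847656), (73.57300567626953, 259.5917053222656), 3.6006875038146973)
```

Call:
step_arm:
  commands:
    - [[0.008, 0.0021, -0.0012, 0, 0, 0], [0.008, 0, 0, 0, 0, 0], [0.004, 0, 0, 0, 0, 0], [0.003, 0, 0, 0, 0, 0], [0.001, 0, 0, 0, 0, 0], [0, 0, 0, 0, 0, 0], [0, 0, 0, 0, 0, 0]]

```text
clock: 19.45
tcp_pos: [0.4883, 0.0146, 0.0801]
eef_rot: [-1.511, 1.571, -3.032]
wrist_force: [-0.6, 0.2, -4.2]
gripper_width: 0.0583
```

```bash
python3 g.py .4877 .0141 .0757 2.9;python3 - <<'E'
from g import *
p,d=snapshot('scene');cv2.imwrite('pics/c14.png',p);np.save('pics/c14.npy',d);
p,d=snapshot('side');cv2.imwrite('pics/s14.png',p);np.save('pics/s14.npy',d)
batt('scene','c14',.085,.115);batt('side','s14',.085,.115)
E
```

```text
t 19.45 pos [0.4883 0.0146 0.0801] F [-0.6  0.2 -4.2] w 0.0583
turn [-0.  0.  0.]
shift mm [ 4.4 -0.6  0.5] yaw now 2.9
scene 1168 slope deg x,y [-0.49 -0.06] z mid 0.0985 ((489.2996520996094, 13.062858581542969), (63.775611877441406, 257.6293640136719), 2.4405672550201416)
side 1080 slope deg x,y [-0.17 -0.05] z mid 0.099 ((481.6355285644531, 14.911773681640625), (72.50387573242188, 260.3773498535156), 3.1479411125183105)
```

Call:
step_arm:
  commands:
    - [[0.002, -0.0004, 0, 0, 0, 0], [0.001, 0, 0, 0, 0, 0], [0, 0, 0, 0, 0, 0], [0, 0, 0, 0, 0, 0]]

```text
clock: 19.88
tcp_pos: [0.4878, 0.0146, 0.0769]
eef_rot: [-1.529, 1.571, -3.05]
wrist_force: [-0.6, 0.6, -4.5]
gripper_width: 0.0586
```

Call:
step_arm:
  commands:
    - [[0.001, 0, 0, 0, 0, 0], [0, 0, 0, 0, 0, 0], [0, 0, 0, 0, 0, 0]]

```text
clock: 20.13
tcp_pos: [0.488, 0.0146, 0.0763]
eef_rot: [1.56, 1.57, 0.04]
wrist_force: [-1.5, 0.0, 5.8]
gripper_width: 0.0583
```

Call:
step_arm:
  commands:
    - [[0.0003, 0, 0, 0, 0, 0], [0, 0, 0, 0, 0, 0], [0, 0, 0, 0, 0, 0]]
  hand: 0.064

```text
clock: 20.38
tcp_pos: [0.4879, 0.0146, 0.0757]
eef_rot: [1.792, 1.571, 0.272]
wrist_force: [0.2, -0.7, 0.2]
gripper_width: 0.0642
```

Call:
step_arm:
  commands:
    - [[0, 0, 0, 0, 0, 0], [0, 0, 0, 0, 0, 0], [0, 0, 0, 0, 0, 0], [0, 0, 0, 0, 0, 0]]
  hand: 0.085

```text
clock: 20.72
tcp_pos: [0.4879, 0.0146, 0.0757]
eef_rot: [-0.676, 1.571, -2.196]
wrist_force: [-0.4, -0.1, -0.8]
gripper_width: 0.0849
```

Call:
step_arm:
  commands:
    - [[-0.005, 0, 0, 0, 0, 0], [-0.01, 0, 0, 0, 0, 0], [-0.025, 0, 0, 0, 0, 0], [-0.03, 0, 0, 0, 0, 0], [-0.03, 0, 0, 0, 0, 0], [-0.03, 0, 0, 0, 0, 0], [-0.01, 0, 0, 0, 0, 0], [0, 0, 0, 0, 0, 0]]

```text
clock: 21.38
tcp_pos: [0.4886, 0.0146, 0.2183]
eef_rot: [1.581, 1.567, 0.061]
wrist_force: [0.6, -0.2, -0.8]
gripper_width: 0.085
```

```bash
python3 g.py .508 .3535 .2 40;python3 - <<'E'
from g import *
s=get_state();p,d=snapshot('wrist');cv2.imwrite('pics/w15.png',p);C=cam('wrist',s);m=comp(tan(p),(255,150));print('wrist',*cen(m,C,.095))
p,d=snapshot('scene');cv2.imwrite('pics/c15.png',p);np.save('pics/c15.npy',d);
p,d=snapshot('side');cv2.imwrite('pics/s15.png',p);np.save('pics/s15.npy',d)
batt('scene','c15',.085,.115);batt('side','s15',.085,.115)
E
```

```text
t 21.38 pos [0.4886 0.0146 0.2183] F [ 0.6 -0.2 -0.8] w 0.085
turn [-37.12   0.07  -0.22]
shift mm [  18.3  232.7 -247.2] yaw now 2.88
wrist [487.371   21.3223] ((487.6956787109375, 16.000389099121094), (91.74796295166016, 261.7303771972656), 3.0386602878570557)
scene 1355 slope deg x,y [-0.21 -0.03] z mid 0.0949 ((490.5240478515625, 13.229385375976562), (62.9633674621582, 258.2548828125), 2.559936285018921)
side 1491 slope deg x,y [ 0.05 -0.11] z mid 0.0951 ((487.4874572753906, 14.555404663085938), (60.37762451171875, 259.95001220703125), 2.9521102905273438)
```

View pics/w15.png

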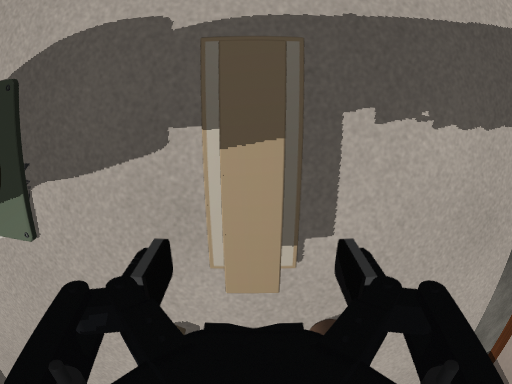

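View pics/s15.png

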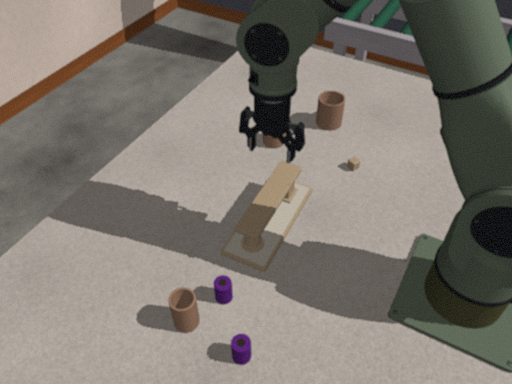

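Call:
step_arm:
  commands:
    - [[0, 0, 0, -6.2, 0, 0], [0, 0, 0, -6.2, 0, 0], [0, 0, 0, -6.2, 0, 0], [0, 0, 0, -6.2, 0, 0], [0, 0, 0, -6.2, 0, 0], [0, 0, 0, -6.2, 0, 0], [0, 0.02, -0.02, 0, 0, 0], [0, 0.027, -0.028, 0, 0, 0]]

```text
clock: 22.2
tcp_pos: [0.4928, 0.0794, 0.2145]
eef_rot: [-1.693, 1.568, -2.568]
wrist_force: [0.3, 0.3, -0.3]
gripper_width: 0.0851
```

Call:
step_arm:
  commands:
    - [[0, 0.028, -0.028, 0, 0, 0], [0, 0.028, -0.028, 0, 0, 0], [0, 0.028, -0.028, 0, 0, 0], [0, 0.028, -0.028, 0, 0, 0], [0, 0.026, -0.028, 0, 0, 0], [0, 0.015, -0.02, 0, 0, 0], [0, 0, 0, 0, 0, 0], [0, 0, 0, 0, 0, 0]]

```text
clock: 22.87
tcp_pos: [0.506, 0.3034, 0.2141]
eef_rot: [-1.836, 1.568, -2.705]
wrist_force: [0.6, -1.6, -0.7]
gripper_width: 0.0849
```

```bash
python3 g.py .508 .3535 .2 40;python3 - <<'E'
from g import *
s=get_state();p,d=snapshot('wrist');cv2.imwrite('pics/w16.png',p)
E
```

```text
t 22.87 pos [0.506  0.3034 0.2141] F [ 0.6 -1.6 -0.7] w 0.0849
turn [ 0.23 -0.04  0.14]
shift mm [ 14.1  33.7 -37. ] yaw now 40.23
```

View pics/w16.png

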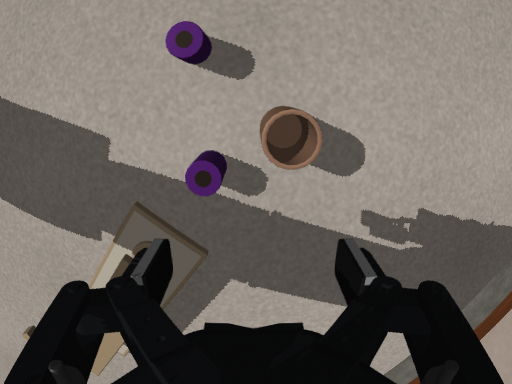

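```bash
cat >> g.py <<'E'
def rim(p,C,uv,r0,z,R0):
    g=cv2.cvtColor(p,cv2.COLOR_BGR2GRAY);u,v=uv;w=int(r0*1.9);x0,y0=max(u-w,0),max(v-w,0);s=g[y0:v+w,x0:u+w]
    h=cv2.HoughCircles(cv2.resize(s,None,fx=3,fy=3,interpolation=cv2.INTER_CUBIC),cv2.HOUGH_GRADIENT,1,20,param1=120,param2=25,minRadius=int(2.6*r0),maxRadius=int(3.4*r0))
    for a in h[0][:3]:
        c=np.array([a[0]/3+x0-.33,a[1]/3+y0-.33]);rr=a[2]/3
        t=np.linspace(0,6.28,40);P=plane(C,c+rr*np.c_[np.cos(t),np.sin(t)],z);print('px',c.round(1),rr.round(1),'circ',circ(P).round(4))
E
python3 - <<'E'
from g import *
s=get_state();p=cv2.imread('pics/w16.png');C=cam('wrist',s);rim(p,C,(291,138),31,.095,.028)
E
```

```text
px [289.2 137.8] 27.8 circ [0.5049 0.3532 0.0251]
```

```bash
python3 - <<'E'
from g import *
p=cv2.imread('pics/w16.png');cv2.imwrite('pics/w16z.png',cv2.resize(p[90:190,240:340],None,fx=6,fy=6,interpolation=cv2.INTER_CUBIC))
E
```

```text
(no output)
```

View pics/w16z.png

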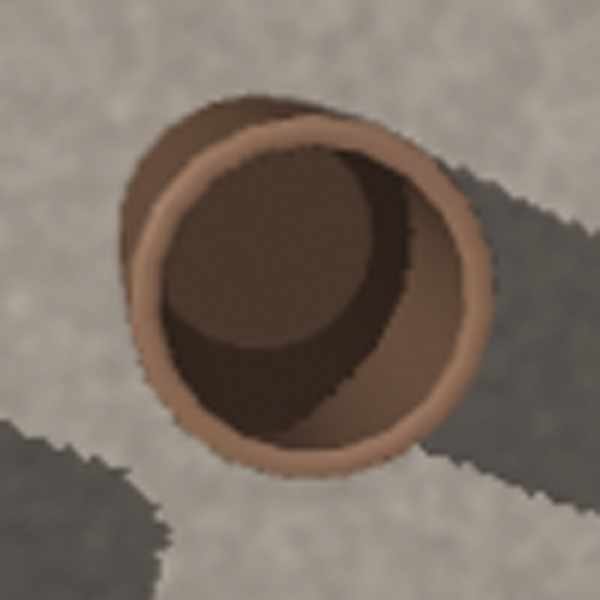

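```bash
python3 - <<'E'
from g import *
C=cam('wrist',get_state());t=np.linspace(0,6.2,40)
P=plane(C,np.array([291.6,139])+30.2*np.c_[np.cos(t),np.sin(t)],.095);print(circ(P),circ(P,.028))
E
python3 g.py .507 .3525 .06 40.2
```

```text
[0.5073 0.3539 0.0274] [0.5073 0.3538]
t 22.92 pos [0.5065 0.3021 0.2145] F [ 0.4  0.3 -0.1] w 0.0851
turn [-0.08  0.01  0.12]
shift mm [154.5  32.9 -38.2] yaw now 40.12
```

Call:
step_arm:
  commands:
    - [[0, 0.017, -0.019, 0, 0, 0], [0, 0.017, -0.0195, 0, 0, 0], [0, 0, 0, 0, 0, 0], [0.02, 0, 0, 0, 0, 0], [0.03, 0, 0, 0, 0, 0], [0, 0, 0, 0, 0, 0], [0, 0, 0, 0, 0, 0]]

```text
clock: 23.5
tcp_pos: [0.5081, 0.3526, 0.1652]
eef_rot: [-1.527, 1.568, -2.399]
wrist_force: [0.4, 0.1, 1.2]
gripper_width: 0.0849
```

```bash
python3 g.py .5073 .3538 .04 40.2;python3 - <<'E'
from g import *
p,d=snapshot('wrist');cv2.imwrite('pics/w17.png',p)
E
```

```text
t 23.5 pos [0.5081 0.3526 0.1652] F [0.4 0.1 1.2] w 0.0849
turn [-0.16  0.01  0.15]
shift mm [125.2   0.2  -1.5] yaw now 40.04
```

View pics/w17.png

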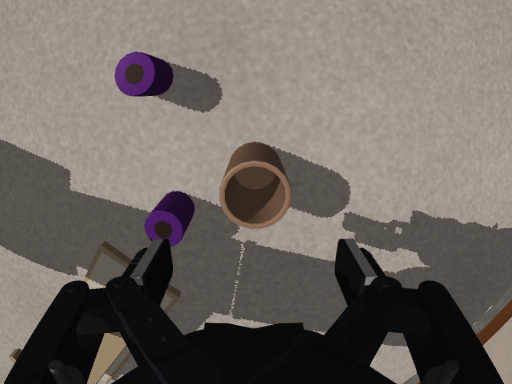

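Call:
step_arm:
  commands:
    - [[0.02, 0, -0.0013, 0, 0, 0], [0.03, 0, 0, 0, 0, 0], [0.03, 0, 0, 0, 0, 0], [0.025, 0, 0, 0, 0, 0], [0.015, 0, 0, 0, 0, 0], [0.005, 0, 0, 0, 0, 0], [0, 0, 0, 0, 0, 0], [0, 0, 0, 0, 0, 0]]

```text
clock: 24.22
tcp_pos: [0.508, 0.3552, 0.0423]
eef_rot: [1.536, 1.569, 0.665]
wrist_force: [0.0, -0.5, -0.2]
gripper_width: 0.0851
```

Call:
step_arm:
  commands:
    - [[0, 0, 0, 0, 0, 0], [0, 0, 0, 0, 0, 0], [0, 0, 0, 0, 0, 0], [0, 0, 0, 0, 0, 0], [0, 0, 0, 0, 0, 0], [0, 0, 0, 0, 0, 0]]
  hand: 0.048

```text
clock: 24.72
tcp_pos: [0.5077, 0.3551, 0.0421]
eef_rot: [1.429, 1.569, 0.558]
wrist_force: [-2.9, -2.5, 13.8]
gripper_width: 0.0555
```

```bash
python3 g.py .4831 .1085 .2 40.2;python3 - <<'E'
from g import *
p,d=snapshot('wrist');cv2.imwrite('pics/w18.png',p)
E
```

```text
t 24.72 pos [0.5077 0.3551 0.0421] F [-2.9 -2.5 13.8] w 0.0555
turn [-0.1   0.01 -0.09]
shift mm [-157.9 -178.   172.5] yaw now 40.1
```

View pics/w18.png

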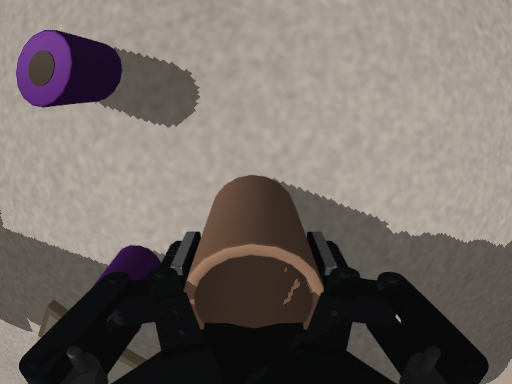

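Call:
step_arm:
  commands:
    - [[-0.008, 0, 0, 0, 0, 0], [-0.02, 0, 0, 0, 0, 0], [-0.03, 0, 0, 0, 0, 0], [-0.03, 0, 0, 0, 0, 0], [-0.03, 0, 0, 0, 0, 0], [-0.025, 0, 0, 0, 0, 0], [-0.015, -0.01, 0.01, 0, 0, 0], [0, -0.02, 0.02, 0, 0, 0]]

```text
clock: 25.43
tcp_pos: [0.5036, 0.3155, 0.2023]
eef_rot: [1.775, 1.565, 0.908]
wrist_force: [0.6, -0.5, -2.4]
gripper_width: 0.0557
```

Call:
step_arm:
  commands:
    - [[0, -0.025, 0.025, 0, 0, 0], [0, -0.025, 0.025, 0, 0, 0], [0, -0.025, 0.025, 0, 0, 0], [0, -0.025, 0.025, 0, 0, 0], [0, -0.022, 0.02, 0, 0, 0], [0, -0.015, 0.013, 0, 0, 0], [0, -0.007, 0.005, 0, 0, 0], [0, 0, 0, 0, 0, 0]]

```text
clock: 26.1
tcp_pos: [0.4823, 0.1126, 0.1993]
eef_rot: [-0.27, 1.57, -1.143]
wrist_force: [-0.3, -0.3, -2.1]
gripper_width: 0.0553
```

```bash
python3 g.py .483 .1087 .1375 40.2;python3 - <<'E'
from g import *
p,d=snapshot('wrist');cv2.imwrite('pics/w19.png',p)
E
```

```text
t 26.1 pos [0.4823 0.1126 0.1993] F [-0.3 -0.3 -2.1] w 0.0553
turn [-0.23  0.04  0.01]
shift mm [61.8 -1.9  3.4] yaw now 39.97
```

View pics/w19.png

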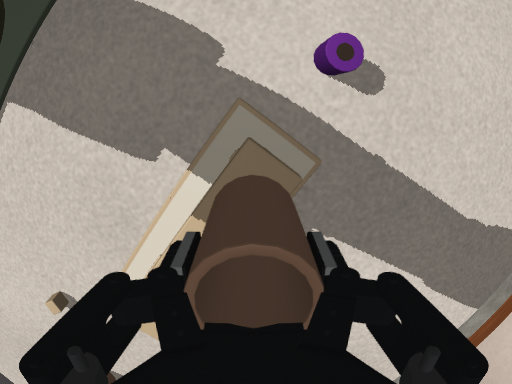

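Call:
step_arm:
  commands:
    - [[0.01, -0.0019, 0.003, 0, 0, 0], [0.02, 0, 0, 0, 0, 0], [0.018, 0, 0, 0, 0, 0], [0.006, 0, 0, 0, 0, 0], [0, 0, 0, 0, 0, 0], [0, 0, 0, 0, 0, 0], [0, 0, 0, 0, 0, 0]]

```text
clock: 26.73
tcp_pos: [0.4832, 0.1114, 0.1456]
eef_rot: [1.287, 1.57, 0.417]
wrist_force: [-0.6, 0.2, -2.1]
gripper_width: 0.0556
```

```bash
python3 g.py .483 .1087 .1375 40.2;python3 - <<'E'
from g import *
p,d=snapshot('wrist');cv2.imwrite('pics/w20.png',p)
cv2.imwrite('pics/w20z.png',cv2.resize(p[90:290,150:350],None,fx=3,fy=3,interpolation=cv2.INTER_CUBIC))
p,d=snapshot('scene');cv2.imwrite('pics/c20.png',cv2.resize(p[80:260,200:400],None,fx=3,fy=3,interpolation=cv2.INTER_CUBIC))
E
```

```text
t 26.73 pos [0.4832 0.1114 0.1456] F [-0.6  0.2 -2.1] w 0.0556
turn [-0.07  0.02 -0.07]
shift mm [ 8.1 -1.9  1.9] yaw now 40.13
```

View pics/w20z.png

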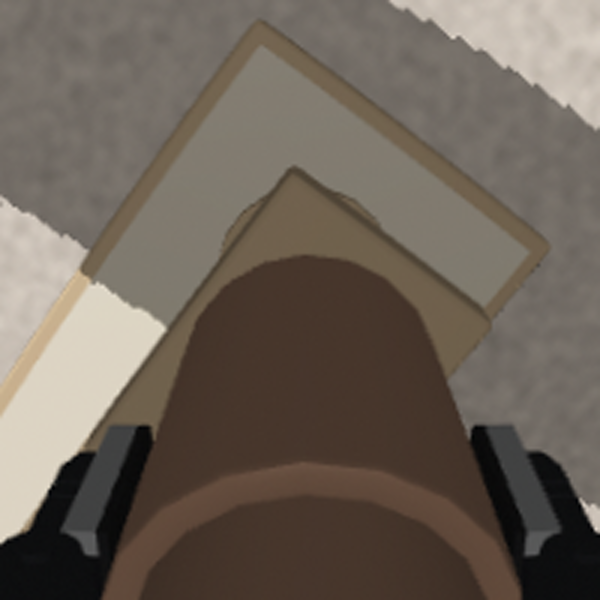

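View pics/c20.png

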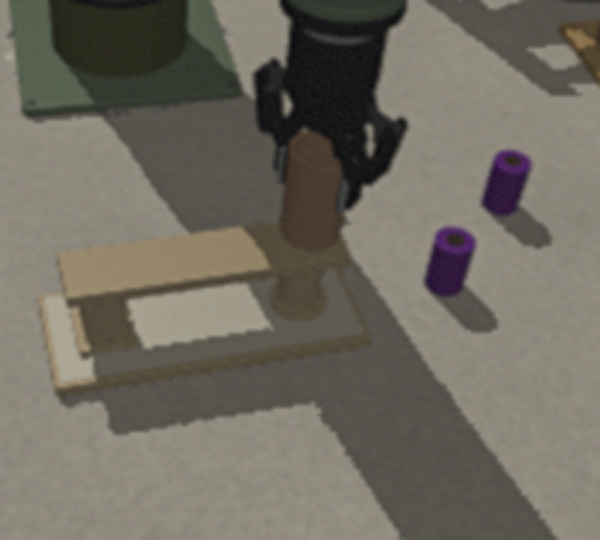

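```bash
python3 - <<'E'
from g import *
s=get_state();C=cam('wrist',s);f=lambda x,y:(x/3+150-.33,y/3+90-.33)
M=R.from_euler('xyz',s['eef_rot']).as_matrix();z=s['tcp_pos'][2]-.0422
a=plane(C,[f(308,254)],z)[0];print('apex',a,'centre',a+.028*M[:2,2],'tcp',s['tcp_pos'])
k=plane(C,[f(293,172),f(488,323)],.095);print(k,np.hypot(*(k[1]-k[0])));y=np.radians(2.9)
print('batt end mid',k.mean(0),'centre',k.mean(0)+.13*np.array([np.sin(y),-np.cos(y)]))
E
```

```text
apex [0.4648 0.1314] centre [0.4829 0.11  ] tcp [0.4832 0.111  0.1455]
[[0.4517 0.1419]
 [0.509  0.1441]] 0.057304021966586044
batt end mid [0.4804 0.143 ] centre [0.4869 0.0132]
```

Call:
step_arm:
  commands:
    - [[0.002, -0.0013, 0.0011, 0, 0, 0], [0.003, 0, 0, 0, 0, 0], [0.002, 0, 0, 0, 0, 0], [0, 0, 0, 0, 0, 0], [0, 0, 0, 0, 0, 0], [0, 0, 0, 0, 0, 0]]

```text
clock: 27.33
tcp_pos: [0.4825, 0.1091, 0.1377]
eef_rot: [-2.226, 1.571, -3.096]
wrist_force: [0.9, -0.1, -1.7]
gripper_width: 0.0556
```

Call:
step_arm:
  commands:
    - [[0.0008, 0, 0, 0, 0, 0], [0, 0, 0, 0, 0, 0], [0, 0, 0, 0, 0, 0]]

```text
clock: 27.58
tcp_pos: [0.4827, 0.1091, 0.1372]
eef_rot: [1.114, 1.57, 0.243]
wrist_force: [-1.1, -0.4, 5.2]
gripper_width: 0.0558
```

Call:
step_arm:
  commands:
    - [[0.0003, 0, 0, 0, 0, 0], [0, 0, 0, 0, 0, 0], [0, 0, 0, 0, 0, 0]]
  hand: 0.061

```text
clock: 27.83
tcp_pos: [0.4825, 0.1091, 0.1366]
eef_rot: [-2.494, 1.571, 2.918]
wrist_force: [-0.2, -0.5, -0.1]
gripper_width: 0.061
```

Call:
step_arm:
  commands:
    - [[0, 0, 0, 0, 0, 0], [0, 0, 0, 0, 0, 0], [0, 0, 0, 0, 0, 0], [-0.01, 0, 0, 0, 0, 0], [-0.02, 0, 0, 0, 0, 0], [-0.03, 0, 0, 0, 0, 0], [-0.03, 0, 0, 0, 0, 0], [-0.03, 0, 0, 0, 0, 0]]
  hand: 0.085

```text
clock: 28.5
tcp_pos: [0.4822, 0.1091, 0.258]
eef_rot: [-2.596, 1.57, 2.817]
wrist_force: [0.2, -0.3, 0.1]
gripper_width: 0.0851
```

```bash
python3 g.py .63 -.2725 .26 3;python3 - <<'E'
from g import *
p,d=snapshot('wrist');cv2.imwrite('pics/w21.png',p)
p,d=snapshot('scene');cv2.imwrite('pics/c21.png',p);np.save('pics/c21.npy',d);
p,d=snapshot('side');cv2.imwrite('pics/s21.png',p);np.save('pics/s21.npy',d)
batt('scene','c21',.085,.115);batt('side','s21',.085,.115)
E
```

```text
t 28.5 pos [0.4822 0.1091 0.258 ] F [ 0.2 -0.3  0.1] w 0.0851
turn [37.11 -0.02  0.02]
shift mm [ -2.  127.6 388.8] yaw now 40.11
scene 1144 slope deg x,y [-0.08 -0.03] z mid 0.0948 ((490.00738525390625, 12.755912780761719), (62.02278518676758, 257.3116760253906), 2.7691900730133057)
side 933 slope deg x,y [0.35 0.01] z mid 0.0952 ((487.3611145019531, 15.48199462890625), (60.15120315551758, 259.3672790527344), 2.915236234664917)
```

View pics/w21.png

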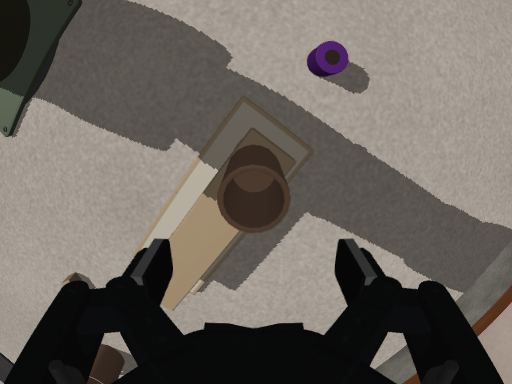

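View pics/c21.png

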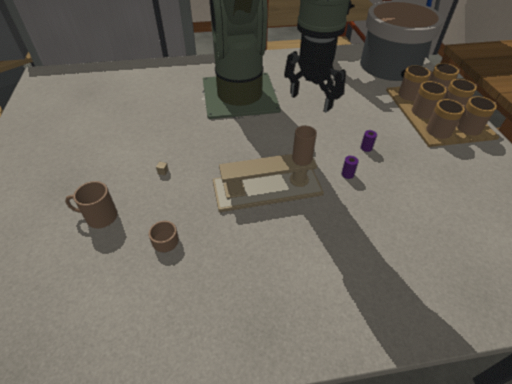

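```bash
python3 - <<'E'
from g import *
C=cam('wrist',get_state());t=np.linspace(0,6.2,40);p=cv2.imread('pics/w21.png');cv2.imwrite('pics/w21z.png',cv2.resize(p[130:250,200:310],None,fx=5,fy=5,interpolation=cv2.INTER_CUBIC))
P=plane(C,np.array([254,197.5])+35.5*np.c_[np.cos(t),np.sin(t)],.19);print(circ(P),circ(P,.028))
E
```

```text
[0.4827 0.1103 0.0277] [0.4827 0.1103]
```

View pics/w21z.png

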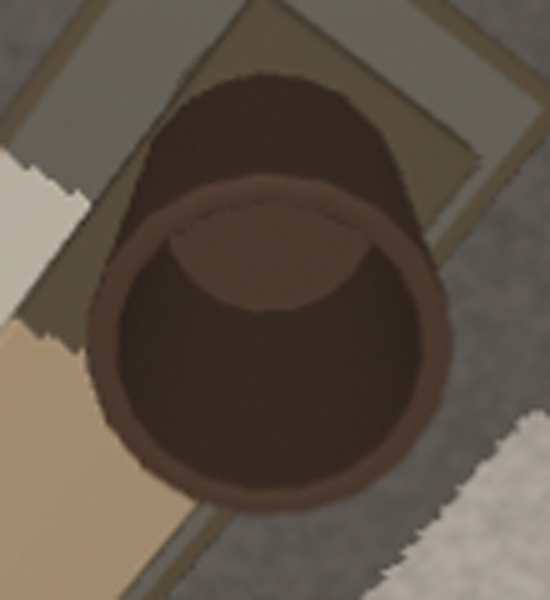

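Call:
step_arm:
  commands:
    - [[0, 0, 0, 6.2, 0, 0], [0, 0, 0, 6.2, 0, 0], [0, 0, 0, 6.2, 0, 0], [0, 0, 0, 6.2, 0, 0], [0, 0, 0, 6.2, 0, 0], [0, 0, 0, 6.1, 0, 0], [0, 0.01, 0.025, 0, 0, 0], [0, 0.011, 0.03, 0, 0, 0]]

```text
clock: 29.32
tcp_pos: [0.5061, 0.0564, 0.2559]
eef_rot: [-1.816, 1.57, 2.952]
wrist_force: [1.6, -0.9, 0.5]
gripper_width: 0.0853
```

Call:
step_arm:
  commands:
    - [[0, 0.011, 0.032, 0, 0, 0], [0, 0.011, 0.032, 0, 0, 0], [0, 0.011, 0.032, 0, 0, 0], [0, 0.011, 0.032, 0, 0, 0], [0, 0.011, 0.032, 0, 0, 0], [0, 0.011, 0.032, 0, 0, 0], [0, 0.011, 0.032, 0, 0, 0], [0, 0.011, 0.032, 0, 0, 0]]

```text
clock: 29.98
tcp_pos: [0.6077, -0.1975, 0.2554]
eef_rot: [-1.678, 1.569, 3.087]
wrist_force: [-0.0, 1.5, 0.5]
gripper_width: 0.0852
```

```bash
python3 g.py .63 -.2725 .18 3;python3 - <<'E'
from g import *
p,d=snapshot('wrist');cv2.imwrite('pics/w22.png',p)
E
```

```text
t 29.98 pos [ 0.6077 -0.1975  0.2554] F [-0.   1.5  0.5] w 0.0852
turn [-0.02 -0.01  0.09]
shift mm [75.4 18.4 76. ] yaw now 2.98
```

View pics/w22.png

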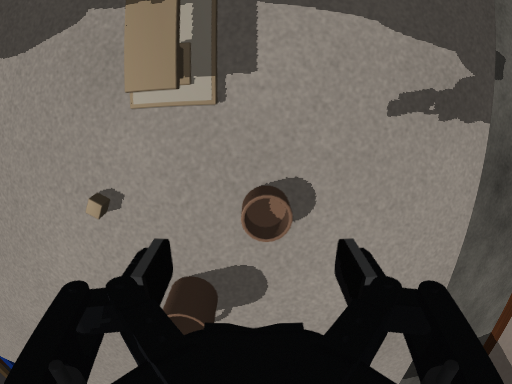

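```bash
python3 - <<'E'
from g import *
p=cv2.imread('pics/w22.png');cv2.imwrite('pics/w22z.png',cv2.resize(p[170:260,225:310],None,fx=6,fy=6,interpolation=cv2.INTER_CUBIC))
E
```

```text
(no output)
```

View pics/w22z.png

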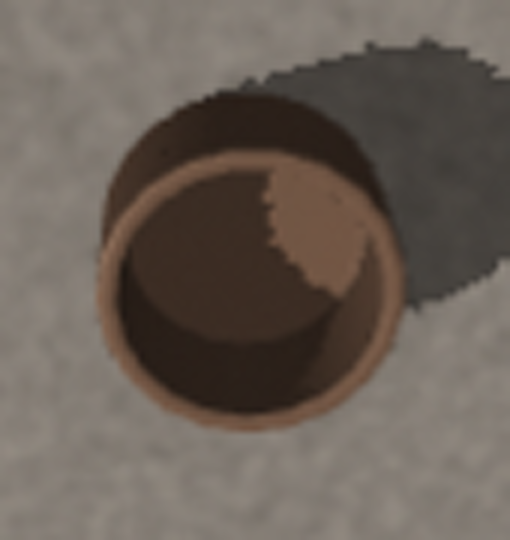

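```bash
python3 - <<'E'
from g import *
C=cam('wrist',get_state());t=np.linspace(0,6.2,40)
P=plane(C,np.array([266.5,217.9])+np.c_[25.6*np.cos(t),23.6*np.sin(t)],.045);c=circ(P);print(c)
goto(c[0],c[1],.13,3)
E
```

```text
[ 0.6281 -0.2813  0.0333]
t 30.03 pos [ 0.6082 -0.2043  0.2546] F [ 3.4 -9.1 -0.3] w 0.0849
turn [-0.33  0.19  0.14]
shift mm [124.6  15.9  77.9] yaw now 2.67
```

Call:
step_arm:
  commands:
    - [[0.015, 0.005, 0.015, 0, 0, 0], [0.03, 0.007, 0.025, 0, 0, 0], [0.03, 0.004, 0.018, 0, 0, 0], [0.02, 0, 0.008, 0, 0, 0], [0.01, 0, 0, 0, 0, 0], [0, 0, 0, 0, 0, 0], [0, 0, 0, 0, 0, 0], [0, 0, 0, 0, 0, 0]]

```text
clock: 30.7
tcp_pos: [0.6278, -0.26, 0.1531]
eef_rot: [1.318, 1.569, -0.2]
wrist_force: [0.5, 0.1, -0.2]
gripper_width: 0.0846
```

```bash
python3 g.py .629 -.274 .0 3;python3 - <<'E'
from g import *
s,M=report()
p,d=snapshot('wrist');cv2.imwrite('pics/w23.png',p);cv2.imwrite('pics/w23z.png',cv2.resize(p[130:270,190:330],None,fx=4,fy=4,interpolation=cv2.INTER_CUBIC))
E
```

```text
t 30.7 pos [ 0.6278 -0.26    0.1531] F [ 0.5  0.1 -0.2] w 0.0846
turn [ 0.05  0.03 -0.1 ]
shift mm [153.1   0.5  14. ] yaw now 3.05
t 30.7 pos [ 0.6278 -0.26    0.1531] F [ 0.5  0.1 -0.2] w 0.0846
```

View pics/w23z.png

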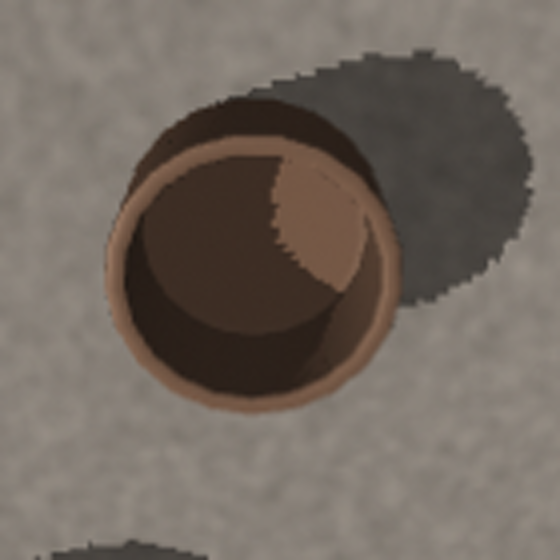

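```bash
python3 - <<'E'
from g import *
C=cam('wrist',get_state());t=np.linspace(0,6.2,40)
P=plane(C,np.array([253.2,198.])+np.c_[37*np.cos(t),34.7*np.sin(t)],.045);c=circ(P);print(c)
goto(c[0],c[1],0,3)
E
```

```text
[ 0.6283 -0.2741  0.0333]
t 30.75 pos [ 0.6278 -0.2602  0.1532] F [-0.8  0.3  0.4] w 0.085
turn [ 0.05  0.04 -0.11]
shift mm [153.2  -0.2  13.9] yaw now 3.05
```

Call:
step_arm:
  commands:
    - [[0.015, 0, 0.007, 0, 0, 0], [0.025, 0, 0.007, 0, 0, 0], [0.025, 0, 0, 0, 0, 0], [0.02, 0, 0, 0, 0, 0], [0.01, 0, 0, 0, 0, 0], [0, 0, 0, 0, 0, 0], [0, 0, 0, 0, 0, 0]]

```text
clock: 31.33
tcp_pos: [0.6282, -0.2748, 0.0574]
eef_rot: [1.14, 1.57, -0.378]
wrist_force: [-0.7, -0.0, 0.9]
gripper_width: 0.085
```

```bash
python3 g.py .6283 -.2741 .0 3;python3 - <<'E'
from g import *
p,d=snapshot('wrist');cv2.imwrite('pics/w24.png',p)
E
```

```text
t 31.33 pos [ 0.6282 -0.2748  0.0574] F [-0.7 -0.   0.9] w 0.085
turn [ 0.01  0.02 -0.04]
shift mm [57.4  0.1 -0.7] yaw now 3.01
```

View pics/w24.png

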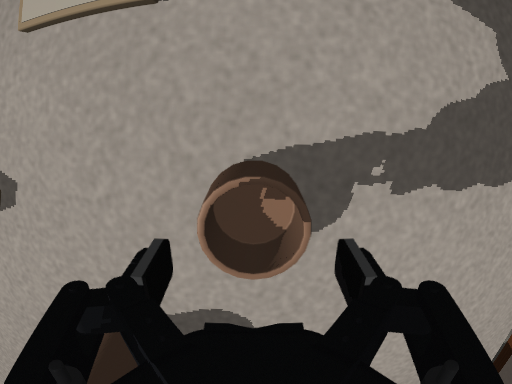

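Call:
step_arm:
  commands:
    - [[0.012, 0, -0.0005, 0, 0, 0], [0.018, 0, 0, 0, 0, 0], [0.015, 0, 0, 0, 0, 0], [0.008, 0, 0, 0, 0, 0], [0.003, 0, 0, 0, 0, 0], [0, 0, 0, 0, 0, 0], [0, 0, 0, 0, 0, 0], [0, 0, 0, 0, 0, 0]]

```text
clock: 32.05
tcp_pos: [0.6282, -0.2745, 0.0014]
eef_rot: [1.118, 1.57, -0.401]
wrist_force: [0.5, 1.0, 0.2]
gripper_width: 0.085
```

Call:
step_arm:
  commands:
    - [[0, 0, 0, 0, 0, 0], [0, 0, 0, 0, 0, 0], [0, 0, 0, 0, 0, 0], [0, 0, 0, 0, 0, 0], [0, 0, 0, 0, 0, 0]]
  hand: 0.06

```text
clock: 32.47
tcp_pos: [0.6282, -0.2745, 0.0016]
eef_rot: [1.078, 1.57, -0.441]
wrist_force: [-2.5, 0.8, 8.4]
gripper_width: 0.0662
```

```bash
python3 g.py .4925 -.081 .16 3;python3 - <<'E'
from g import *
p,d=snapshot('wrist');cv2.imwrite('pics/w25.png',p)
E
```

```text
t 32.47 pos [ 0.6282 -0.2745  0.0016] F [-2.5  0.8  8.4] w 0.0662
turn [-0.01  0.03 -0.05]
shift mm [-158.4 -125.4 -200.4] yaw now 2.99
```

View pics/w25.png

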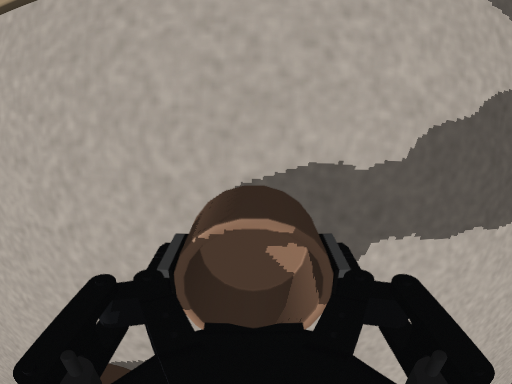

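Call:
step_arm:
  commands:
    - [[-0.008, 0, 0, 0, 0, 0], [-0.02, 0, 0, 0, 0, 0], [-0.03, 0, 0, 0, 0, 0], [-0.03, 0, 0, 0, 0, 0], [-0.03, 0, 0, 0, 0, 0], [-0.025, -0.008, -0.012, 0, 0, 0], [-0.015, -0.012, -0.02, 0, 0, 0], [0, -0.018, -0.028, 0, 0, 0]]

```text
clock: 33.18
tcp_pos: [0.5875, -0.2174, 0.162]
eef_rot: [1.116, 1.565, -0.404]
wrist_force: [1.4, 0.4, -3.0]
gripper_width: 0.0658
```

Call:
step_arm:
  commands:
    - [[0, -0.018, -0.028, 0, 0, 0], [0, -0.018, -0.028, 0, 0, 0], [0, -0.018, -0.028, 0, 0, 0], [0, -0.016, -0.026, 0, 0, 0], [0, -0.012, -0.02, 0, 0, 0], [0, -0.005, -0.01, 0, 0, 0], [0, 0, 0, 0, 0, 0], [0, 0, 0, 0, 0, 0]]

```text
clock: 33.85
tcp_pos: [0.493, -0.0814, 0.159]
eef_rot: [0.949, 1.57, -0.569]
wrist_force: [0.9, -0.9, -0.8]
gripper_width: 0.066
```

```bash
python3 g.py .4925 -.081 .0966 3;python3 - <<'E'
from g import *
p,d=snapshot('wrist');cv2.imwrite('pics/w26.png',p)
p,d=snapshot('scene');cv2.imwrite('pics/c26.png',p)
E
```

```text
t 33.85 pos [ 0.493  -0.0814  0.159 ] F [ 0.9 -0.9 -0.8] w 0.066
turn [ 0.02  0.03 -0.04]
shift mm [62.4 -0.5 -0.4] yaw now 3.02
```

View pics/w26.png

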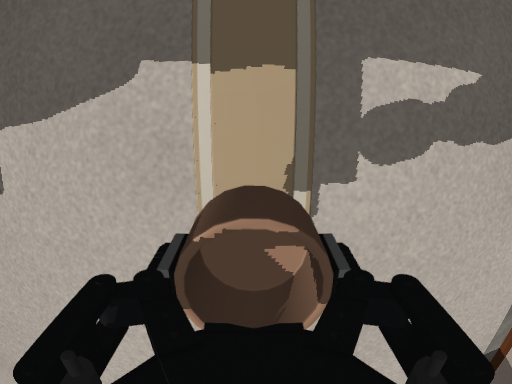

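View pics/c26.png

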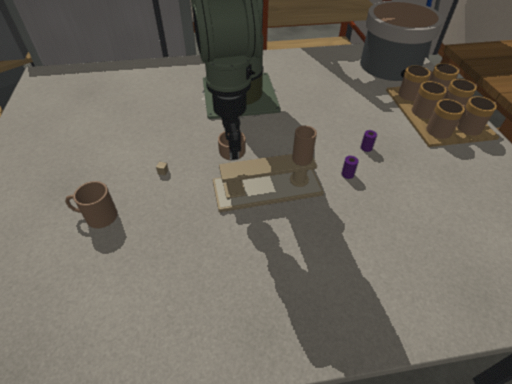

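Call:
step_arm:
  commands:
    - [[0.01, -0.0005, 0, 0, 0, 0], [0.02, 0, 0, 0, 0, 0], [0.015, 0, 0, 0, 0, 0], [0.008, 0, 0, 0, 0, 0], [0.003, 0, 0, 0, 0, 0], [0, 0, 0, 0, 0, 0], [0, 0, 0, 0, 0, 0], [0, 0, 0, 0, 0, 0]]

```text
clock: 34.62
tcp_pos: [0.4924, -0.0814, 0.1033]
eef_rot: [1.342, 1.57, -0.177]
wrist_force: [0.3, -0.1, -1.2]
gripper_width: 0.0661
```

```bash
python3 g.py .4925 -.0812 .0966 3;python3 - <<'E'
from g import *
s=get_state();p,d=snapshot('wrist');cv2.imwrite('pics/w27.png',p)
cv2.imwrite('pics/w27z.png',cv2.resize(p[100:300,150:350],None,fx=3,fy=3,interpolation=cv2.INTER_CUBIC))
E
```

```text
t 34.62 pos [ 0.4924 -0.0814  0.1033] F [ 0.3 -0.1 -1.2] w 0.0661
turn [-0.01  0.01 -0.05]
shift mm [ 6.7  0.1 -0.2] yaw now 2.99
```

View pics/w27z.png

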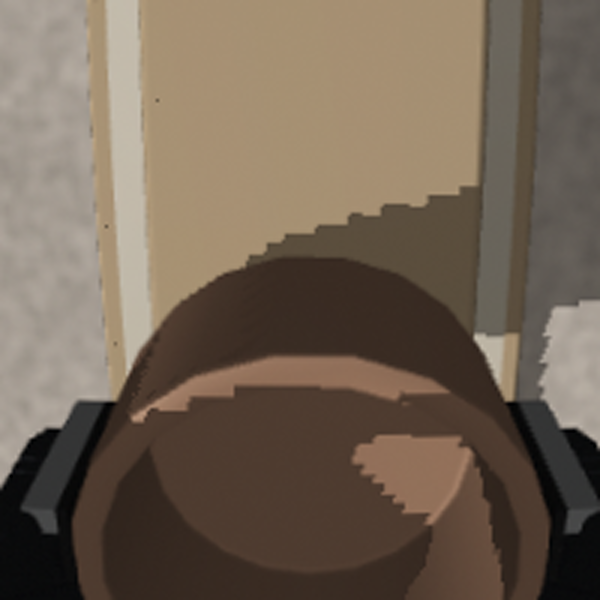

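```bash
python3 - <<'E'
from g import *
s=get_state();C=cam('wrist',s);f=lambda x,y:(x/3+150-.33,y/3+100-.33)
M=R.from_euler('xyz',s['eef_rot']).as_matrix()
a=plane(C,[f(310,257)],.1017)[0];print(a+.034*M[:2,2],s['tcp_pos'])
print(plane(C,[f(143,100),f(482,100)],.095))
E
```

```text
[ 0.492 -0.083] [ 0.4924 -0.0813  0.1032]
[[ 0.4602 -0.0244]
 [ 0.5184 -0.0213]]
```

Call:
step_arm:
  commands:
    - [[0.003, 0, -0.0006, 0, 0, 0], [0.002, 0, 0, 0, 0, 0], [0.001, 0, 0, 0, 0, 0], [0, 0, 0, 0, 0, 0], [0, 0, 0, 0, 0, 0], [0, 0, 0, 0, 0, 0]]

```text
clock: 35.17
tcp_pos: [0.492, -0.0805, 0.0966]
eef_rot: [-2.052, 1.571, 2.713]
wrist_force: [0.1, -0.5, -1.2]
gripper_width: 0.0658
```

Call:
step_arm:
  commands:
    - [[0.0008, 0, 0, 0, 0, 0], [0, 0, 0, 0, 0, 0], [0, 0, 0, 0, 0, 0]]

```text
clock: 35.42
tcp_pos: [0.4921, -0.0806, 0.0964]
eef_rot: [1.214, 1.57, -0.305]
wrist_force: [-4.5, 0.4, 18.7]
gripper_width: 0.0662
```

Contact is made, so I release and withdraw.

Call:
step_arm:
  commands:
    - [[-0.0004, 0, 0, 0, 0, 0], [0, 0, 0, 0, 0, 0], [0, 0, 0, 0, 0, 0]]
  hand: 0.071

```text
clock: 35.67
tcp_pos: [0.492, -0.0806, 0.0961]
eef_rot: [-1.183, 1.571, -2.701]
wrist_force: [0.1, -0.3, -0.0]
gripper_width: 0.0709
```

Call:
step_arm:
  commands:
    - [[0, 0, 0, 0, 0, 0], [0, 0, 0, 0, 0, 0], [0, 0, 0, 0, 0, 0], [-0.01, 0, 0, 0, 0, 0], [-0.02, 0, 0, 0, 0, 0], [-0.03, 0, 0, 0, 0, 0], [-0.03, 0, 0, 0, 0, 0], [-0.03, 0, 0, 0, 0, 0]]
  hand: 0.085

```text
clock: 36.33
tcp_pos: [0.4917, -0.0805, 0.2176]
eef_rot: [-1.963, 1.57, 2.801]
wrist_force: [1.0, 0.3, 0.2]
gripper_width: 0.0847
```

Call:
step_arm:
  commands:
    - [[-0.03, 0, 0, 0, 0, 0], [0, 0, 0, 0, 0, 0], [0, 0, 0, 0, 0, 0], [0, 0, 0, 0, 0, 0]]

```text
clock: 36.67
tcp_pos: [0.4917, -0.0806, 0.2457]
eef_rot: [-1.596, 1.57, -3.114]
wrist_force: [0.2, 0.1, -0.4]
gripper_width: 0.0849
```

```bash
python3 - <<'E'
from g import *
s,M=report();p,d=snapshot('wrist');cv2.imwrite('pics/w28.png',p);cv2.imwrite('pics/w28z.png',cv2.resize(p[100:280,160:350],None,fx=4,fy=4,interpolation=cv2.INTER_CUBIC))
p,d=snapshot('scene');cv2.imwrite('pics/c28.png',p);np.save('pics/c28.npy',d);cv2.imwrite('pics/c28z.png',p[110:230,190:340].repeat(4,0).repeat(4,1))
p,d=snapshot('side');cv2.imwrite('pics/s28.png',p);np.save('pics/s28.npy',d);cv2.imwrite('pics/s28z.png',p[100:280,200:350].repeat(3,0).repeat(3,1))
batt('scene','c28',.085,.108);batt('side','s28',.085,.108)
E
```

```text
t 36.67 pos [ 0.4917 -0.0806  0.2457] F [ 0.2  0.1 -0.4] w 0.0849
scene 829 slope deg x,y [-0.14 -0.03] z mid 0.0949 ((489.91180419921875, 12.709854125976562), (61.44389343261719, 257.2406311035156), 2.880568504333496)
side 674 slope deg x,y [-0.35 -0.27] z mid 0.0949 ((487.536865234375, 15.129913330078125), (60.0742301940918, 258.552734375), 2.897167921066284)
```

View pics/w28z.png

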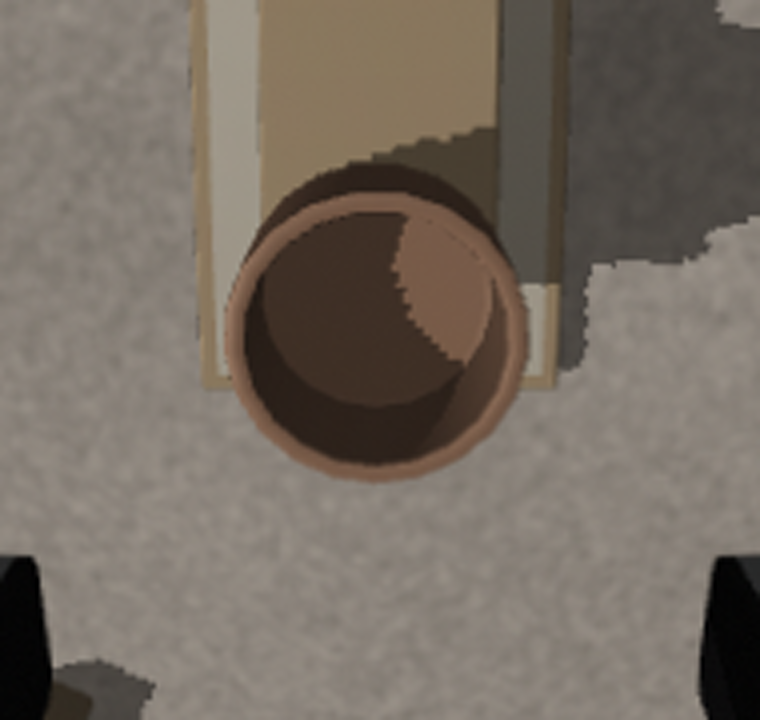

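View pics/c28z.png

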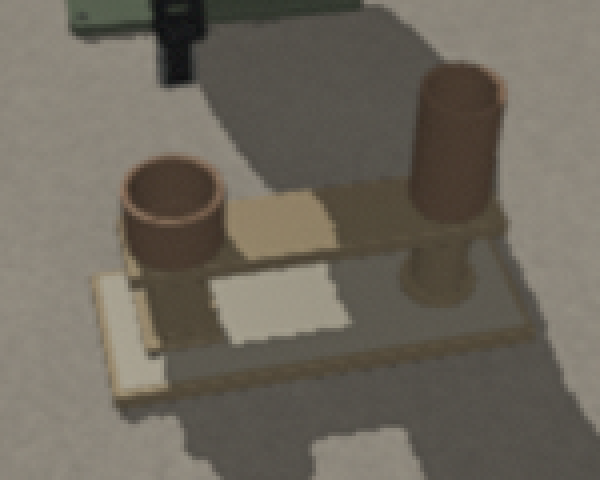

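View pics/s28z.png

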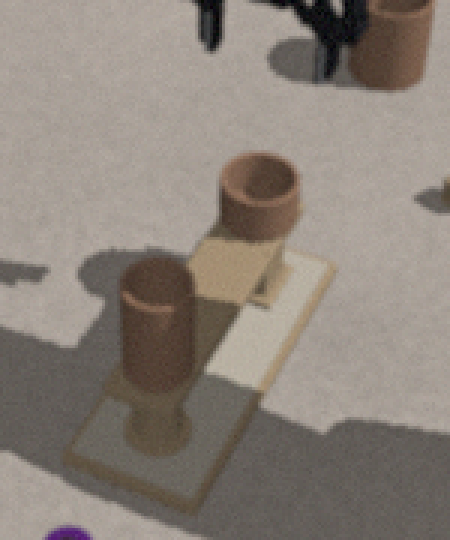

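```bash
python3 - <<'E'
from g import *
s=get_state();C=cam('wrist',s);t=np.linspace(0,6.2,40)
P=plane(C,np.array([253.9,183.9])+np.c_[37.6*np.cos(t),36.3*np.sin(t)],.14);print('ram wrist',circ(P))
for n,f in(('scene','c28'),('side','s28')):
    C=cam(n);X=cloud(C,np.load(f'pics/{f}.npy'))
    for nm,xy,h,r in[('tumbler',(.483,.1087),.19,.028),('ramekin',(.4925,-.081),.14,.034)]:
        m=(np.hypot(X[...,0]-xy[0],X[...,1]-xy[1])<r+.012)&(X[...,2]>h-.006)&(X[...,2]<h+.01)
        v,u=np.nonzero(m);hu=cv2.convexHull(np.c_[u,v].astype(np.int32))[:,0].astype(float);P=plane(C,hu,h);print(n,nm,circ(P).round(4),circ(P,r).round(4))
E
```

```text
ram wrist [ 0.4917 -0.0801  0.0332]
scene tumbler [0.4852 0.1081 0.0293] [0.485  0.1079]
scene ramekin [ 0.4951 -0.0796  0.0351] [ 0.4953 -0.08  ]
side tumbler [0.4814 0.1101 0.0291] [0.4811 0.1098]
side ramekin [ 0.491  -0.0789  0.0357] [ 0.4907 -0.079 ]
```

```bash
python3 -c "
from plant import *
print(job_done())"
```

```text
the job is handed in; nothing more can be done
None
```

The tier is built and handed in at about 37 s of the 128 s allowed. The steps went in the order asked: both props, then the batt, then the tumbler, then the ramekin. The gripper was open and well clear of everything at the end. I did not touch the stub, mug or purple posts.

| Check | Result |
|---|---|
| Round prop on its tile | centred to about 0.1 mm (wrist view after release) |
| Square prop on its tile | within about 1 mm |
| Prop spacing | 189.7 mm measured, against 190 mm between the tile centres |
| Batt | top at 95 mm, level to about 0.3°, in line with the shelf (about 2.9°), centred to about 1–2 mm |
| Tumbler over the round prop | upright, about 1 mm off centre (mean of the scene and side views) |
| Ramekin over the square prop | upright, about 1 mm off centre (mean of three views) |

**Disagreements:** The scene and side cameras differed by about 2–5 mm in x on the same objects, in opposite directions, so I used their mean and the wrist view. One wrist picture was taken while the arm was still moving, so I discarded it and measured again. I made no camera check in the second after hand-in.

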